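# Ready the thermometer calibration bench

### The arm

A 6-joint arm with a two-finger parallel gripper is mounted at the origin on the work surface. World frame = base frame: x ahead of the robot, y to its left, z up, the work surface at z = 0. Lengths are in m, angles in rad, forces in N, time in s.
With the tool pointing down it reaches from about 0.425 to 0.95 m from the base axis. Payload 3.5 kg.
Tool frame: the origin (TCP) lies on the front face of the gripper's body, between the roots of the fingers; the fingertips stand 73 mm ahead of it and the grasp point (between the pads) lies 54 mm ahead of it; x points along the fingers, y is the direction in which the jaws open and shut, and the axes are right-handed (so a half turn about x gives the same grasp; the last joint's range is limited). The gripper opens to 85 mm and grips with 20 to 120 N. Pads are 22 mm wide; open, the fingers measure 114 mm over their backs; the gripper's body (76 mm by 85 mm) begins 54 mm behind the grasp point. The pads swing forward as they close: fully open they stand 13 mm farther back than shut.
Start: joints at [0.986, 0.286, 1.577, -0, 1.279, -0.15], TCP at [0.284, 0.612, 0.304] pointing down, gripper open.
Joint ranges: [-2.77, 2.77], [-0.9, 2.22], [0.21, 2.48], [-1.53, 4.67], [0.24, 2.81], [-2.84, 2.84]. Speed limits (rad/s): [2.79, 2.79, 3.14, 3.14, 3.14, 3.14].

### API

Orientations are given as a 3x3 rotation matrix whose columns are the frame's x, y, z axes.
In Python, from rig import readout, imaging, order gives the robot as it stands.
- The arm moves only by the tool move_arm, never from a script. Its argument "deltas" is text: rows parted by semicolons, each of 7 numbers parted by spaces: the shift along the tool's x, y, z in mm, then the turn, a rotation vector about the tool's x, y, z in degrees, then the opening, from 0 (shut) to 1 (fully open). In form: x y z rx ry rz claw; .... A call has 1 to 12 rows; each row shifts and turns the commanded pose from where the row before left it, along the tool's axes as they then stand; what a row does not reach is not made up. A row lasts 1/8 s, in which the tool goes at most 62.5 mm and 10.7 degrees, less where a joint would pass 70% of its speed; a pose out of reach is approached as far as the arm can. A call with a gripper value outside its range is refused whole. The fingers move at their own pace and stop on an object; the grip force is fixed at half the most. Time passes only in rows, so rows that do not move let the fingers close. It gives the time, the measured TCP pose, the force and the opening at its end, in the units of the state.
- readout.observe(): the state, without advancing time (a new reading comes with each control period).
- imaging.grab_frame(name): name is "scene" or "top" or "wrist"; returns a dict with "frame" (420x560x3 uint8, red, green, blue), "K" (3x3 intrinsics, pixels), "extrinsics" (4x4, takes a point from camera to world coordinates); the wrist camera has in their place "mount" (4x4, takes a point from camera to tool coordinates, whose origin is the TCP and whose axes are the tool frame's). Camera axes: x right, y down, z forward; pixel columns grow to the right and rows downward; lengths in m; the calibration is good to about 2 mm. A picture is of the moment at which its call begins: read the wrist's pose just before it. There is no depth.
- order.sign_off(): hands the job in, once; it reports no verdict.
The state is a dict: "time": time; "qpos": joint angles; "joint_velocities": joint speeds; "effort": joint torques, N m; "ee_pos": TCP position; "ee_rot": TCP orientation; "wrist_force": force on the tool from outside, world axes, zero at the start; "wrist_torque": the same for the moment, N m; "width": finger opening in m.
Only numpy, scipy, OpenCV 4.12 (cv2) and the standard library are available. Lean on these libraries where they do the work, as an engineer would, in place of code of your own. Each camera call takes 0.05 s, during which the arm holds its last target.

### The job

Get the calibration bench ready for the next run: push every channel module that is lying on the bench fully home, flush with the top, into the dock whose recess is its length, press the reference probe down past the sprung jaws into the fork clip, about centred, so that it rests in both forks with the jaws closed over it, and only then press the start button of the console down. Also nest the empty steel beakers inside one another by size, upright on the bench. Leave the bottle, the screwdriver and the tape roll alone.

Things in the scene. Friction and masses are not known exactly. Their poses are not given: they have to be found in the camera images.
- module_short: short channel module of the thermometer readout, a black plastic block with a grey top plate, 36 mm long (its x), 28 mm wide (y), 26 mm tall (z); its lowest 4 mm are 2 mm narrower on every side as a lead-in; lies upright on the bench; may be absent. Origin: centre of its underside
- dock_short: grey dock for the short module (either way round): block 92 x 56 x 33 mm (x, y, z) with a recess in its top 40 mm (x) x 32 mm (y), 26 mm deep. A sprung brass leaf on the recess's +x wall leans in 6 mm, 18 mm down: pushing home takes 5 to 12 N. Origin: centre of its underside, 33 mm below its top. The docks stand side by side, 66 mm apart, in varying order, on a 20 mm high console
- dock_short_floor (a point): centre of the recess floor of dock_short, 26 mm below the dock's top; axes as the dock; a flush module has its origin here (within 2 mm sideways)
- module_mid: mid channel module of the thermometer readout, a black plastic block with a grey top plate, 48 mm long (its x), 28 mm wide (y), 26 mm tall (z); its lowest 4 mm are 2 mm narrower on every side as a lead-in; lies upright on the bench; may be absent. Origin: centre of its underside
- dock_mid: grey dock for the mid module (either way round): block 92 x 56 x 33 mm (x, y, z) with a recess in its top 52 mm (x) x 32 mm (y), 26 mm deep. A sprung brass leaf on the recess's +x wall leans in 6 mm, 18 mm down: pushing home takes 5 to 12 N. Origin: centre of its underside, 33 mm below its top. The docks stand side by side, 66 mm apart, in varying order, on a 20 mm high console
- dock_mid_floor (a point): centre of the recess floor of dock_mid, 26 mm below the dock's top; axes as the dock; a flush module has its origin here (within 2 mm sideways)
- module_long: long channel module of the thermometer readout, a black plastic block with a grey top plate, 60 mm long (its x), 28 mm wide (y), 26 mm tall (z); its lowest 4 mm are 2 mm narrower on every side as a lead-in; lies upright on the bench; may be absent. Origin: centre of its underside
- dock_long: grey dock for the long module (either way round): block 92 x 56 x 33 mm (x, y, z) with a recess in its top 64 mm (x) x 32 mm (y), 26 mm deep. A sprung brass leaf on the recess's +x wall leans in 6 mm, 18 mm down: pushing home takes 5 to 12 N. Origin: centre of its underside, 33 mm below its top. The docks stand side by side, 66 mm apart, in varying order, on a 20 mm high console
- dock_long_floor (a point): centre of the recess floor of dock_long, 26 mm below the dock's top; axes as the dock; a flush module has its origin here (within 2 mm sideways)
- start (a joint): travel of the console's sprung start button, 0 = up, 0.006 m = fully down (5 N); it springs back; counts as pressed beyond 0.004 m
- start_top (a point): centre of the top face of the start button: a black round cap, 24 mm across, in a grey ring on the console's display strip, beyond the docks (+x side); 63 mm above the bench when up
- probe: reference probe: a steel rod 12 mm thick along its x from -90 to +75 mm, with a black head 24 x 24 mm from x = +75 to +105 mm and a short cable stub (to +117 mm). Origin: on the rod's axis, near its balance point. At the start it lies level in the rest
- rest: low grey plastic rest with two notched saddles at x = -45 and +45 mm (each 10 mm thick) that carry the probe along the rest's x, rod axis 34 mm above the bench; between the saddles there is only its 10 mm thick base, 120 x 50 mm. Origin: centre of its underside, on the bench
- clip: grey fork clip on a dark steel foot 130 x 75 x 8 mm: forks at x = -45 and +45 mm (12 mm thick), slot 18 mm wide (y -9 to +9) along x, its floor 38 mm above the bench. The -y tine is 93 mm high (flared top), the +y one 48 mm; at y = 18 to 30 mm a hinge post, 68 mm high, carries a sprung jaw. Only the foot lies between the forks. Origin: centre of its underside, on the bench
- clip_seat (a point): where the probe's origin belongs: midway between the forks on the axis of a seated rod, 44 mm above the bench; x along the slot, z up
- jaw_a (a joint): swing of the sprung jaw of the fork at x = -45 mm of the clip, a steel flap hinged at y = 18 mm, 65 mm up, reaching to y = -1 mm: 0 = level, closed over the slot; grows to 1.4 rad as the rod pushes it down and aside; springs back to 0 once the rod's axis is some 21 mm below it (5 N or less in all)
- jaw_b (a joint): swing of the sprung jaw of the fork at x = 45 mm of the clip, a steel flap hinged at y = 18 mm, 65 mm up, reaching to y = -1 mm: 0 = level, closed over the slot; grows to 1.4 rad as the rod pushes it down and aside; springs back to 0 once the rod's axis is some 21 mm below it (5 N or less in all)
- beaker_large: large empty straight-sided steel beaker, outer diameter 76 mm, height 56 mm, wall 3 mm, bottom 5 mm thick, standing open upward. Origin: centre of its underside
- beaker_medium: medium empty straight-sided steel beaker, outer diameter 58 mm, height 70 mm, wall 3 mm, bottom 5 mm thick, standing open upward; may be absent. Origin: centre of its underside
- beaker_small: small empty straight-sided steel beaker, outer diameter 38 mm, height 84 mm, wall 3 mm, bottom 5 mm thick, standing open upward; may be absent. Origin: centre of its underside
- spray_bottle: white plastic bottle, 60 mm across, 160 mm tall, standing; bystander. Origin: centre of its underside
- screwdriver: screwdriver lying on the bench, about 200 mm long; bystander. Origin: under its middle
- tape_roll: roll of paper tape lying flat, 84 mm across, 18 mm high; bystander. Origin: centre of its underside
There are look-alikes about, which are no part of the job. Leave any green look-alike of the probe alone.

How it is judged:
By the outcome, as a careful person would: the job done as asked, in the order asked, and still so for the second after the job is handed in, with the robot touching nothing.
Of module_short, module_mid, module_long only 2 to 3 are there at a start; the rules pass over those that are not, and their reading is None.
Of beaker_medium, beaker_small only 1 to 2 are there at a start; the rules pass over those that are not, and their reading is None.
At some moment in a run one of module_short, module_mid, module_long, beaker_large, beaker_medium may be knocked a few centimetres aside while the robot is not near it.
It also fails if it takes over 210 s, if anything falls off the work surface, if the arm or the gripper's body presses on something with over 40 N, if the wrist force passes 120 N, or if a joint passes its speed limit or range.

## Working session

There is one attempt and no reset: what is moved stays moved. The work goes in short steps, Python scripts to look and compute and a tool call to move; the robot and the scene stay as the last step left them, time stands still between calls to the robot, and variables do not carry over. Pictures are saved under pics/ and viewed, and the job is handed in when it is done.

Besides the shell and the picture viewer there is one more tool, called after "Call:" by a JSON object that holds its "name" and its "arguments". move_arm: Moves the arm, as the interface text tells. Its arguments: {"type":"object","properties":{"deltas":{"type":"string"}},"required":["deltas"]}

```bash
ls; mkdir -p pics
cat > h.py <<'E'
import numpy as np, cv2, json
from rig import readout, imaging, order
def grab(n,fn=None,scale=1):
    s=readout.observe(); f=imaging.grab_frame(n)
    K=np.array(f["K"]);
    if n=="wrist":
        T=np.eye(4);T[:3,:3]=np.array(s["ee_rot"]);T[:3,3]=s["ee_pos"];E=T@np.array(f["mount"])
    else: E=np.array(f["extrinsics"])
    if fn: cv2.imwrite("pics/"+fn,cv2.cvtColor(np.array(f["frame"]),cv2.COLOR_RGB2BGR))
    np.savez("last_%s.npz"%n,frame=f["frame"],K=K,E=E)
    return np.array(f["frame"]),K,E
def load(n):
    d=np.load("last_%s.npz"%n); return d["frame"],d["K"],d["E"]
def ray(px,K,E,z):
    px=np.atleast_2d(np.array(px,float)); d=np.c_[(px[:,0]-K[0,2])/K[0,0],(px[:,1]-K[1,2])/K[1,1],np.ones(len(px))]@E[:3,:3].T
    o=E[:3,3]; t=(z-o[2])/d[:,2]; return o+d*t[:,None]
def proj(P,K,E):
    P=np.atleast_2d(np.array(P,float)); c=(P-E[:3,3])@E[:3,:3]; return np.c_[c[:,0]/c[:,2]*K[0,0]+K[0,2],c[:,1]/c[:,2]*K[1,1]+K[1,2]]
E
python3 - <<'E'
from h import *
np.set_printoptions(precision=3,suppress=True)
for n in ["scene","top","wrist"]:
    f,K,E=grab(n,n+"0.png"); print(n,K,E)
s=readout.observe(); print(s)
E
```

```text
pics
scene [[387.403   0.    276.895]
 [  0.    387.403 208.789]
 [  0.      0.      1.   ]] [[ 0.872  0.288 -0.396  0.885]
 [ 0.49  -0.498  0.716 -0.618]
 [ 0.009 -0.818 -0.575  0.597]
 [ 0.     0.     0.     1.   ]]
top [[532.951   0.    286.479]
 [  0.    532.951 206.493]
 [  0.      0.      1.   ]] [[ 0.018 -0.988  0.154  0.305]
 [-1.    -0.017  0.012  0.063]
 [-0.009 -0.154 -0.988  1.353]
 [ 0.     0.     0.     1.   ]]
wrist [[350.165   0.    287.092]
 [  0.    350.165 206.239]
 [  0.      0.      1.   ]] [[ 0.421  0.875  0.239  0.223]
 [ 0.907 -0.406 -0.112  0.639]
 [-0.001  0.264 -0.964  0.373]
 [ 0.     0.     0.     1.   ]]
{'time': 0.15, 'qpos': array([ 0.986,  0.287,  1.578, -0.   ,  1.279, -0.15 ]), 'joint_velocities': array([ 0.   , -0.003, -0.003, -0.002,  0.001,  0.001]), 'effort': array([  0.001, -40.661, -29.314,  -0.   ,   0.004,  -0.   ]), 'ee_pos': array([0.284, 0.612, 0.303]), 'ee_rot': array([[-0.001,  0.421,  0.907],
       [-0.002,  0.907, -0.421],
       [-1.   , -0.002, -0.   ]]), 'wrist_force': array([ 0.87 ,  0.054, -0.333]), 'wrist_torque': array([ 0.01 , -0.019, -0.005]), 'width': 0.08523195222426509}
```

View pics/scene0.png

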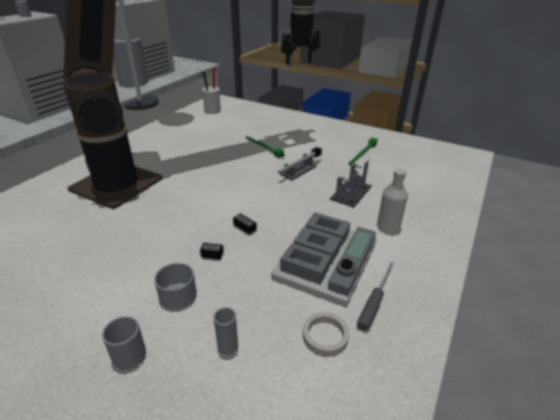

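View pics/top0.png

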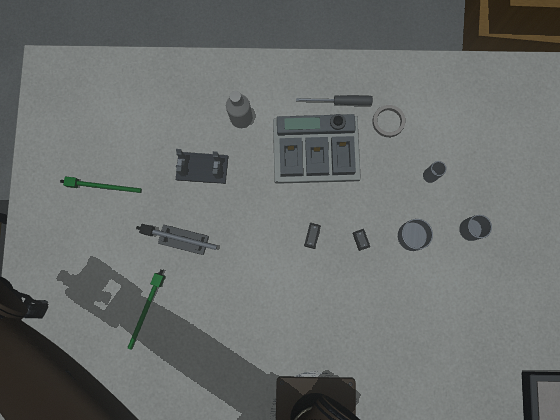

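View pics/wrist0.png

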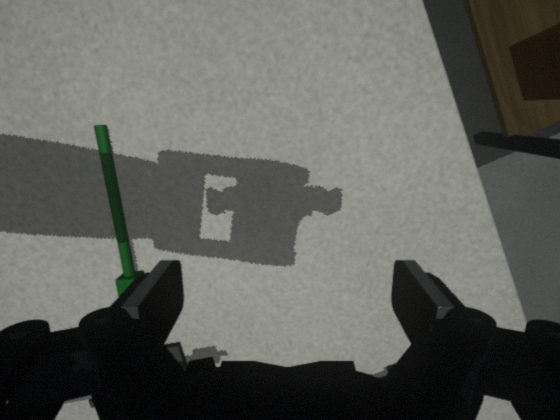

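The top view shows two modules (313,236) and (361,239), the probe in its rest (180,238), the clip (202,166), the docks (291/317/343,156) and the button (338,122). The beakers are at (415,235) large, (475,228) medium and (434,172) small. The two green look-alikes are at (100,186) and (147,310). Next I'll zoom in.

Run:
```python
from h import *
f,K,E=load("top")
b=cv2.cvtColor(f,cv2.COLOR_RGB2BGR)
a=cv2.resize(b[95:265,260:400],None,fx=5,fy=5,interpolation=cv2.INTER_CUBIC)
a=cv2.convertScaleAbs(a,alpha=1.8); cv2.imwrite("pics/z1.png",cv2.resize(a,(490,595)))
a=cv2.resize(b[140:265,125:265],(672,600),interpolation=cv2.INTER_CUBIC);cv2.imwrite("pics/z2.png",cv2.convertScaleAbs(a,alpha=1.8))
```

```text
(no output)
```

View pics/z1.png

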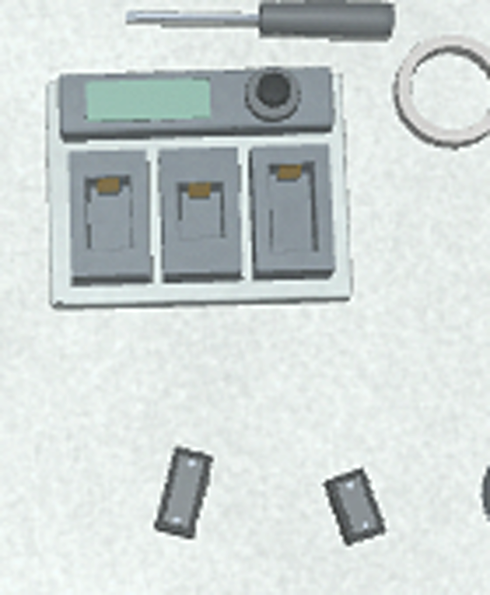

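View pics/z2.png

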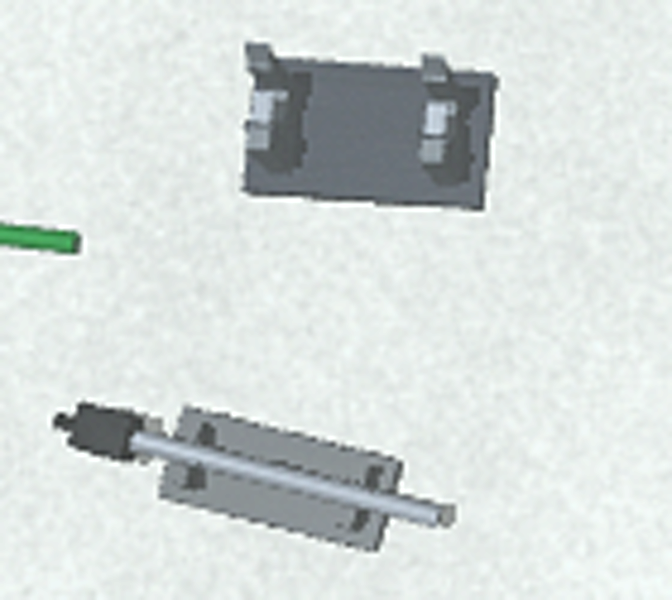

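The docks from left to right look like mid, short, long. Next I measure everything in the top view.

```bash
cat > meas.py <<'E'
from h import *
np.set_printoptions(precision=4,suppress=True)
f,K,E=load("top")
hsv=cv2.cvtColor(f,cv2.COLOR_RGB2HSV); g=cv2.cvtColor(f,cv2.COLOR_RGB2GRAY)
def rect(box,z,lo,hi,name):
    x0,y0,x1,y1=box
    m=((g[y0:y1,x0:x1]>=lo)&(g[y0:y1,x0:x1]<=hi)).astype(np.uint8)
    c,_=cv2.findContours(m,cv2.RETR_EXTERNAL,cv2.CHAIN_APPROX_NONE)
    c=max(c,key=cv2.contourArea).reshape(-1,2)+[x0,y0]
    w=ray(c,K,E,z)[:,:2]
    r=cv2.minAreaRect((w*1000).astype(np.float32)); print(name,r,"corners",cv2.boxPoints(r).tolist()); return r
if __name__=="__main__":
    print("bench grey",np.median(g[250:300,350:450]))
    rect((295,215,330,260),.026,0,95,"modL")
    rect((345,222,380,258),.026,0,95,"modR")
    rect((395,210,440,260),.056,0,95,"bkL")
    rect((450,205,500,250),.07,0,95,"bkM")
    rect((415,150,455,190),.084,0,95,"bkS")
    rect((145,225,225,260),.034,0,95,"probe")
    for r in (160,): print(g[r,275:362])
    print(g[225:250,313]); print(g[236,295:330])
E
python3 meas.py
```

```text
bench grey 132.0
modL ((439.8409423828125, 12.835594177246094), (29.369619369506836, 61.63197708129883), 75.67874908447266) corners [[406.3501892089844, 6.229722023010254], [466.0668640136719, -9.015464782714844], [473.3316955566406, 19.44146728515625], [413.6150207519531, 34.68665313720703]]
modR ((432.04913330078125, -108.43136596679688), (48.801361083984375, 31.932281494140625), 19.760177612304688) corners [[403.6873779296875, -101.65484619140625], [414.483154296875, -131.7068328857422], [460.410888671875, -115.2078857421875], [449.6151123046875, -85.15589904785156]]
bkL ((442.22216796875, -233.97097778320312), (73.38961029052734, 83.15338134765625), 0.9800905585289001) corners [[404.8215637207031, -193.02804565429688], [406.2439270019531, -276.16925048828125], [479.6227722167969, -274.9139099121094], [478.2004089355469, -191.772705078125]]
bkM ((461.6714782714844, -376.96795654296875), (57.84760665893555, 78.06258392333984), 16.797386169433594) corners [[422.70220947265625, -347.9606628417969], [445.2613525390625, -422.6925354003906], [500.6407470703125, -405.9752502441406], [478
[... 496 characters left out ...]
8.16824340820312], [471.26373291015625, 427.7684631347656], [422.66949462890625, 438.8930358886719]]
[127 123 122 124 127  82  85  87  88  72  55  87  86  86  86  86  86  85
  84  85  87  87  72  86  85  85  84  78 128 126 129  60  86  85  85  80
  80  84  85  84  84  85  84  84  84  83  84  85  53  80  84  84  84  79
 127 126 105  51  87  84  84  85  59  83  83  82  82  83  82  83  83  82
  83  85  53  60  84  81  83  81 114 124 124 126 101 132 131]
[ 69  83  91  81  81  80  83  82  83  83  83  83  81  83  83  83  83  83
  84  85  72  54  56  43 138]
[133 132 130 132 133 136 133 132 133 132 133  84  49  49  84  82  82  82
  83  83  85  50  54  68 133 132 132 131 132 132 131 130 130 130 132]
```

```bash
cat >> h.py <<'E'
def yaw(s=None):
    s=s or readout.observe(); z=np.array(s["ee_rot"])[:,2]; return np.degrees(np.arctan2(z[1],z[0]))
def plan(p,yw=None,step=45.,deg=9.):
    s=readout.observe(); R=np.array(s["ee_rot"]); d=(np.array(p)-s["ee_pos"])*1000
    y0=yaw(s); yw=y0 if yw is None else yw; dy=yw-y0
    t=R.T@d; n=int(max(np.ceil(np.linalg.norm(d)/step),np.ceil(abs(dy)/deg),1))
    print("t=%.2f tcp"%s["time"],np.round(np.array(s["ee_pos"])*1000,1),"yaw %.1f w %.1f"%(y0,s["width"]*1000),"F",np.round(s["wrist_force"],1))
    print(" tool delta",np.round(t,1),"rx",round(-dy,1),"n",n,"tilt",np.round(R[:,0],3))
    if abs(dy)>.3:  # interleaved rows, orientation changes
        a=y0; out=[]
        for i in range(n):
            c,sn=np.cos(np.radians(a)),np.sin(np.radians(a)); w=d/n
            out.append("%.0f %.0f %.0f %.1f 0 0"%(-w[2],-sn*w[0]+c*w[1],c*w[0]+sn*w[1],-dy/n)); a+=dy/n
        print(" rows: "+" ; ".join(out))
    else: print(" each:",np.round(t/n,1))
E
python3 -c "
from h import *
plan([.46,0.0,.30],0)"
```

```text
t=0.15 tcp [284.1 611.9 302.8] yaw -24.9 w 85.2 F [ 0.9  0.1 -0.3]
 tool delta [   3.6 -480.9  417.3] rx -24.9 n 15 tilt [-0.001 -0.002 -1.   ]
 rows: 0 -32 28 -1.7 0 0 ; 0 -33 27 -1.7 0 0 ; 0 -34 26 -1.7 0 0 ; 0 -34 25 -1.7 0 0 ; 0 -35 24 -1.7 0 0 ; 0 -36 23 -1.7 0 0 ; 0 -36 22 -1.7 0 0 ; 0 -37 21 -1.7 0 0 ; 0 -38 20 -1.7 0 0 ; 0 -38 19 -1.7 0 0 ; 0 -39 17 -1.7 0 0 ; 0 -39 16 -1.7 0 0 ; 0 -40 15 -1.7 0 0 ; 0 -40 14 -1.7 0 0 ; 0 -40 13 -1.7 0 0
```

Call:
{"name": "move_arm", "arguments": {"deltas": "0 -40 35 -2.1 0 0 1; 0 -41 34 -2.1 0 0 1; 0 -42 32 -2.1 0 0 1; 0 -43 30 -2.1 0 0 1; 0 -45 28 -2.1 0 0 1; 0 -46 27 -2.1 0 0 1; 0 -47 25 -2.1 0 0 1; 0 -48 23 -2.1 0 0 1; 0 -49 21 -2.1 0 0 1; 0 -49 19 -2.1 0 0 1; 0 -50 18 -2.1 0 0 1; 0 -50 16 -1.8 0 0 1"}}

```text
time: 1.65
ee_pos: [0.4583, -0.0012, 0.3039]
ee_rot: [[0.0, -0.001, 1.0], [0.0, 1.0, 0.001], [-1.0, 0.0, 0.0]]
wrist_force: [0.6, 0.5, 0.5]
width: 0.0852
```

Run:
```python
from h import *
plan([.46,0.0,.30],0)
grab("wrist","w1.png")
```

```text
t=1.65 tcp [458.3  -1.2 303.9] yaw 0.0 w 85.2 F [0.6 0.5 0.5]
 tool delta [3.9 1.2 1.7] rx 0.0 n 1 tilt [ 0.  0. -1.]
 each: [3.9 1.2 1.7]
```

View pics/w1.png

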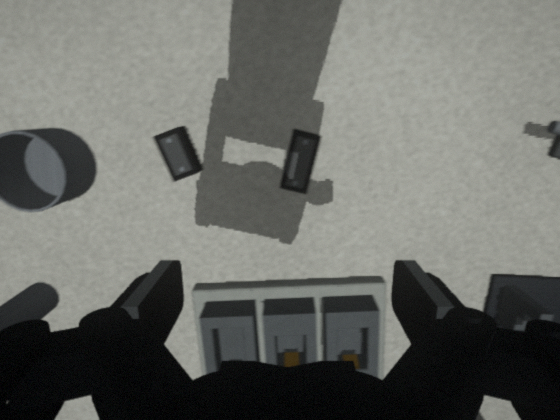

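The wrist view shows the mid module at (178,153), the long module at (300,160) and the docks at (230/290/350, 330), partly hidden by the fingers. I'll move forward to see the docks clearly.

```bash
cat > wm.py <<'E'
from h import *
np.set_printoptions(precision=4,suppress=True)
def dark(box,z,hi,name,n="wrist",lo=0):
    f,K,E=load(n); g=cv2.cvtColor(f,cv2.COLOR_RGB2GRAY); x0,y0,x1,y1=box
    m=((g[y0:y1,x0:x1]<=hi)&(g[y0:y1,x0:x1]>=lo)).astype(np.uint8)
    c,_=cv2.findContours(m,cv2.RETR_EXTERNAL,cv2.CHAIN_APPROX_NONE); c=max(c,key=cv2.contourArea)
    h=cv2.convexHull(c).reshape(-1,2)+[x0,y0]
    w=ray(h,K,E,z)[:,:2]*1000
    r=cv2.minAreaRect(w.astype(np.float32)); (cx,cy),(a,b),t=r
    if a<b: a,b,t=b,a,t-90
    t=(t+90)%180-90
    print(name,"c %.1f %.1f size %.1f x %.1f long-axis angle %.1f"%(cx,cy,a,b,t)); return r
E
python3 - <<'E'
from wm import *
f,K,E=load("wrist");g=cv2.cvtColor(f,cv2.COLOR_RGB2GRAY)
print(g[160,270:340]);print(g[153,140:220])
for t in (30,40,50):
    dark((270,115,335,210),.026,t,"long"); dark((145,115,215,190),.026,t,"mid")
E
```

```text
[157 156 159 158 157 156 156 153 155 155 155 154 145 123  92  65  52  38
  37  40  41  57  69  73  82  73  70  56  46  43  42  47  41  41  43  42
  41  45  42  38  35  30  31  50  81 111 136 154 156 159 159 161 161 163
 163 162 164 164 159 158 156 157 157 158 157 158 160 161 160 160]
[152 154 157 155 153 159 154 158 153 155 153 156 158 157 156 154 156 152
 144 126 110  80  53  37  47  53  62  68  75  74  74  73  74  73  73  71
  73  73  76  73  71  71  69  65  57  51  44  34  34  32  31  28  28  28
  32  59  91 117 135 146 153 153 149 124 102  92  90  92  89  92  88  86
  89  88  91  91  89  92  90  90]
long c 422.4 14.8 size 23.9 x 21.1 long-axis angle 76.3
mid c 429.4 -97.4 size 41.4 x 5.6 long-axis angle 19.0
long c 440.7 11.0 size 59.6 x 26.6 long-axis angle -13.6
mid c 432.1 -108.7 size 45.5 x 29.7 long-axis angle 20.3
long c 440.6 10.7 size 60.6 x 27.3 long-axis angle -12.9
mid c 432.1 -108.9 size 46.2 x 30.8 long-axis angle 20.4
```

Call:
{"name": "move_arm", "arguments": {"deltas": "0 0 40 0 0 0 1; 0 0 40 0 0 0 1; 0 0 40 0 0 0 1; 0 0 40 0 0 0 1; 0 0 40 0 0 0 1; 0 0 0 0 0 0 1"}}

```text
time: 2.45
ee_pos: [0.6597, 0.0006, 0.3024]
ee_rot: [[-0.002, 0.0, 1.0], [0.0, 1.0, -0.0], [-1.0, 0.0, -0.002]]
wrist_force: [-1.2, 0.5, -1.7]
width: 0.0856
```

Run:
```python
from h import *
plan([.66,0.0,.30],0)
grab("wrist","w2.png")
```

```text
t=2.45 tcp [6.597e+02 6.000e-01 3.024e+02] yaw -0.0 w 85.6 F [-1.2  0.5 -1.7]
 tool delta [ 2.4 -0.6  0.3] rx -0.0 n 1 tilt [-0.002  0.    -1.   ]
 each: [ 2.4 -0.6  0.3]
```

View pics/w2.png

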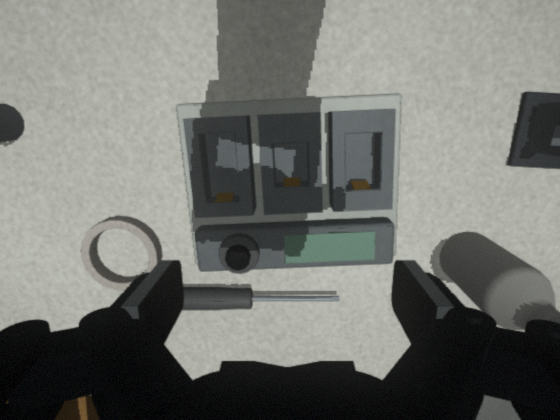

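The docks are visible: the recess openings are at about (220,160) long, (290,162) short and (362,158) mid, with the button at (238,256). I'll zoom for the corners.

Run:
```python
from h import *
f,K,E=load("wrist")
b=cv2.cvtColor(f[90:280,170:410],cv2.COLOR_RGB2BGR)
a=cv2.resize(b,(720,570),interpolation=cv2.INTER_CUBIC)
a=(255*(a/255.)**.5).astype(np.uint8)
cv2.imwrite("pics/z3.png",a)
```

```text
(no output)
```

View pics/z3.png

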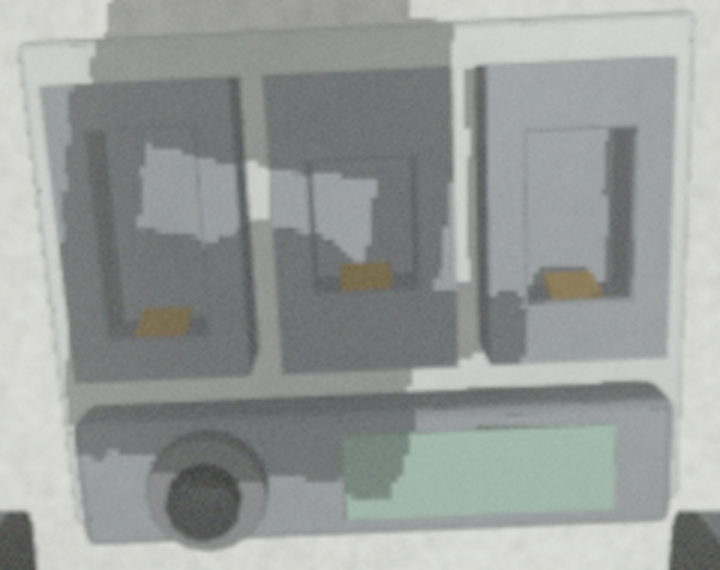

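Run:
```python
from wm import *
f,K,E=load("wrist")
def c(l,z): 
    p=np.array(l,float)/3+[170,90]-0.33; w=ray(p,K,E,z)[:,:2]*1000; print(w.round(1).tolist(),"mean",w.mean(0).round(1),"sides",[round(float(np.linalg.norm(w[i]-w[(i+1)%4])),1) for i in range(len(l))], "ang", np.degrees(np.arctan2(w[3,1]-w[0,1],w[3,0]-w[0,0])).round(1),np.degrees(np.arctan2(w[2,1]-w[1,1],w[2,0]-w[1,0])).round(1))
c([(487,67),(676,58),(668,356),(492,363)],.053)
c([(527,130),(637,126),(634,297),(526,301)],.053)
c([(42,87),(233,79),(247,374),(73,382)],.053)
c([(86,131),(196,126),(205,333),(109,338)],.053)
c([(264,75),(450,67),(457,366),(282,373)],.053)
c([(308,160),(415,156),(415,288),(316,292)],.053)
c([(22,44),(692,11),(677,500),(90,543)],.02)
h=np.array([(203,497)])/3.+[170,90]-.33; print(ray(h,K,E,.063))
```

```text
[[593.5, 40.0], [590.9, 95.4], [681.9, 100.3], [684.2, 44.6]] mean [637.6  70.1] sides [55.5, 91.1, 55.7, 90.8] ang 2.9 3.1
[[611.7, 52.6], [610.5, 85.4], [662.8, 88.2], [664.0, 54.5]] mean [637.3  70.2] sides [32.8, 52.3, 33.7, 52.4] ang 2.2 3.1
[[599.2, -91.5], [596.9, -34.9], [687.8, -33.2], [690.5, -88.7]] mean [643.6 -62.1] sides [56.6, 90.9, 55.6, 91.3] ang 1.8 1.1
[[612.0, -79.3], [610.5, -46.4], [674.3, -46.0], [676.0, -76.3]] mean [643.2 -62. ] sides [33.0, 63.8, 30.3, 64.0] ang 2.7 0.3
[[595.8, -25.7], [593.5, 29.1], [685.2, 33.6], [687.5, -22.0]] mean [640.5   3.7] sides [54.9, 91.8, 55.6, 91.8] ang 2.3 2.8
[[620.6, -13.0], [619.4, 19.2], [659.9, 19.8], [661.2, -11.0]] mean [640.2   3.7] sides [32.2, 40.5, 30.8, 40.7] ang 2.9 0.9
[[586.5, -106.3], [576.3, 109.2], [745.4, 118.2], [762.3, -95.9]] mean [667.6   6.3] sides [215.8, 169.3, 214.8, 176.2] ang 3.4 3.0
[[ 0.7257 -0.0472  0.063 ]]
```

Every size matches the description: dock yaw is about 2.6°, mid centre is (637.4, 70.1) and long centre is (643.4, -62.0). First I grasp the long module.

```bash
python3 -c "
from h import *
plan([.4407,0.0112,.19],-13.6,40)"
```

```text
t=2.50 tcp [658.5   0.7 302.6] yaw -0.0 w 85.2 F [ 0.5  0.5 -0.6]
 tool delta [ 113.2   10.4 -217.6] rx 13.6 n 7 tilt [-0.002  0.    -1.   ]
 rows: 16 1 -31 1.9 0 0 ; 16 0 -31 1.9 0 0 ; 16 -1 -31 1.9 0 0 ; 16 -2 -31 1.9 0 0 ; 16 -3 -31 1.9 0 0 ; 16 -4 -31 1.9 0 0 ; 16 -5 -31 1.9 0 0
```

Call:
{"name": "move_arm", "arguments": {"deltas": "0 1 -31 1.9 0 0 1; 10 0 -31 1.9 0 0 1; 20 -1 -31 1.9 0 0 1; 20 -2 -31 1.9 0 0 1; 21 -3 -31 1.9 0 0 1; 21 -4 -31 1.9 0 0 1; 21 -5 -31 2.2 0 0 1; 0 0 0 0 0 0 1; 0 0 0 0 0 0 1"}}

```text
time: 3.62
ee_pos: [0.4409, 0.0082, 0.192]
ee_rot: [[0.002, 0.235, 0.972], [-0.001, 0.972, -0.235], [-1.0, 0.0, 0.003]]
wrist_force: [0.1, -0.7, 0.4]
width: 0.0859
```

Run:
```python
from wm import *
plan([.4407,0.0112,.088],-13.6,40)
grab("wrist","w3.png")
```

```text
t=3.62 tcp [440.9   8.2 192. ] yaw -13.6 w 85.9 F [ 0.1 -0.7  0.4]
 tool delta [104.    2.9  -1.2] rx 0.0 n 3 tilt [ 0.002 -0.001 -1.   ]
 each: [34.7  1.  -0.4]
```

View pics/w3.png

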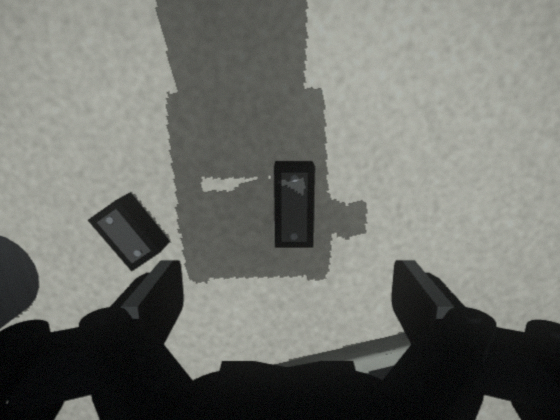

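The long module is at (294,205), aligned with the fingers. The mid module is at (130,232).

Run:
```python
from wm import *
for t in (35,45,55):
    dark((262,145,325,260),.026,t,"long"); dark((80,185,175,275),.026,t+20,"mid")
```

```text
long c 439.2 12.9 size 61.8 x 27.1 long-axis angle -13.4
mid c 431.0 -105.4 size 46.9 x 38.3 long-axis angle 20.0
long c 439.5 12.8 size 62.4 x 27.7 long-axis angle -13.6
mid c 430.9 -105.4 size 46.9 x 38.6 long-axis angle 20.3
long c 439.6 12.8 size 62.5 x 27.9 long-axis angle -13.8
mid c 430.8 -105.2 size 47.5 x 39.0 long-axis angle 20.2
```

Call:
{"name": "move_arm", "arguments": {"deltas": "25 0 0 0 0 0 1; 25 2 0 0 0 0 1; 25 0 0 0 0 0 1; 15 0 0 0 0 0 1; 10 0 0 0 0 0 1; 0 0 0 0 0 0 1"}}

```text
time: 4.42
ee_pos: [0.4412, 0.0102, 0.0907]
ee_rot: [[-0.001, 0.235, 0.972], [0.0, 0.972, -0.235], [-1.0, 0.0, -0.001]]
wrist_force: [-0.4, -0.9, 0.4]
width: 0.0852
```

Call:
{"name": "move_arm", "arguments": {"deltas": "5 2 -2 0 0 0 1; 0 0 0 0 0 0 0; 0 0 0 0 0 0 0; 0 0 0 0 0 0 0; 0 0 0 0 0 0 0; 0 0 0 0 0 0 0"}}

```text
time: 5.18
ee_pos: [0.4401, 0.0125, 0.0865]
ee_rot: [[0.001, 0.235, 0.972], [-0.0, 0.972, -0.235], [-1.0, 0.0, 0.001]]
wrist_force: [-0.6, 1.0, 3.6]
width: 0.0263
```

Run:
```python
from wm import *
plan([.4407,0.0112,.19],-13.6,40)
grab("wrist","w4.png")
```

```text
t=5.17 tcp [440.1  12.5  86.5] yaw -13.6 w 26.3 F [-0.6  1.   3.6]
 tool delta [-103.5   -1.1    1. ] rx -0.0 n 3 tilt [ 0.001 -0.    -1.   ]
 each: [-34.5  -0.4   0.3]
```

View pics/w4.png

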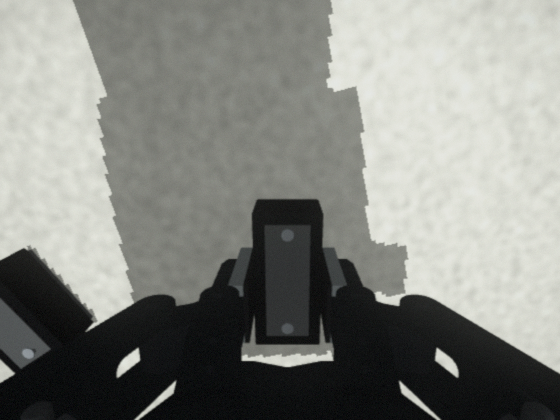

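It's gripped. I measure where the module sits in the grip.

Run:
```python
from wm import *
f,K,E=load("wrist")
g=cv2.cvtColor(f,cv2.COLOR_RGB2GRAY)
print(g[195:350:1,287]); print(g[285,240:335])
# bolts
b=ray([(287.5,236),(287.5,328.5)],K,E,.026); print(b, b.mean(0))
s=readout.observe(); print(np.array(s["ee_rot"]).T@(b.mean(0)-s["ee_pos"]))
```

```text
[130 130 128 112  65  31  22  24  25  24  24  21  21  24  17  22  23  23
  23  22  24  22  23  20  25  22  23  23  24  29  42  55  55  60  75  86
  88  90  89  90  86  87  87  86  88  85  69  54  52  53  54  52  53  52
  55  47  52  52  54  52  53  52  53  51  52  51  53  52  51  54  46  49
  52  49  54  50  49  47  50  55  50  51  48  51  49  50  51  49  49  48
  51  52  48  52  49  54  50  50  54  50  49  49  50  51  50  52  50  53
  50  49  50  50  49  50  52  49  51  51  48  53  54  50  54  52  45  51
  52  54  72  86  85  88  87  86  85  88  82  86  80  59  45  24  16  20
  17  20  16  21  28  69 117 125 127 121 124]
[70 70 61 40 22 21 19 19 15 17 18 15 19 19 14 18 16 18 16 15 16 13 13 17
 18 33 51 49 53 50 52 51 51 52 52 50 52 52 52 53 53 48 49 53 52 52 50 51
 52 51 49 51 47 52 54 50 53 51 49 51 51 52 54 51 51 51 49 46 50 38 22 17
 15 15 18 11 20 14 15 18 19 16 19 20 14 22 16 22 19 18 25 34 55 73 75]
[[0.4216 0.0164 0.026 ]
 [0.4627 0.0065 0.026 ]] [0.4422 0.0115 0.026 ]
[ 0.0605 -0.0005  0.0022]
```

Run:
```python
from h import *
plan([.6412,-.062,.155],2.6,35)
```

```text
t=5.22 tcp [440.1  12.5  86.5] yaw -13.6 w 26.4 F [-0.9 -0.3  4.4]
 tool delta [-68.2 -25.  213. ] rx -16.2 n 7 tilt [ 0.001 -0.    -1.   ]
 rows: -10 -4 30 -2.3 0 0 ; -10 -5 30 -2.3 0 0 ; -10 -6 30 -2.3 0 0 ; -10 -7 30 -2.3 0 0 ; -10 -8 29 -2.3 0 0 ; -10 -10 29 -2.3 0 0 ; -10 -11 29 -2.3 0 0
```

Call:
{"name": "move_arm", "arguments": {"deltas": "-20 0 0 0 0 0 0; -30 0 0 0 0 0 0; -30 0 0 0 0 0 0"}}

```text
time: 5.6
ee_pos: [0.4387, 0.0128, 0.1658]
ee_rot: [[-0.002, 0.235, 0.972], [0.0, 0.972, -0.235], [-1.0, -0.0, -0.002]]
wrist_force: [0.4, 0.1, -1.9]
width: 0.026
```

Run:
```python
from h import *
plan([.6412,-.062,.166],2.6,35)
```

```text
t=5.60 tcp [438.7  12.8 165.8] yaw -13.6 w 26.0 F [ 0.4  0.1 -1.9]
 tool delta [ -0.6 -25.  214.4] rx -16.2 n 7 tilt [-0.002  0.    -1.   ]
 rows: -0 -4 31 -2.3 0 0 ; -0 -5 30 -2.3 0 0 ; -0 -6 30 -2.3 0 0 ; -0 -7 30 -2.3 0 0 ; -0 -8 30 -2.3 0 0 ; -0 -10 29 -2.3 0 0 ; -0 -11 29 -2.3 0 0
```

Call:
{"name": "move_arm", "arguments": {"deltas": "0 -4 31 -2.3 0 0 0; 0 -5 30 -2.3 0 0 0; 0 -6 30 -2.3 0 0 0; 0 -7 30 -2.3 0 0 0; 0 -8 30 -2.3 0 0 0; 0 -10 29 -2.3 0 0 0; 0 -11 29 -2.4 0 0 0; 0 0 0 0 0 0 0; 0 0 0 0 0 0 0"}}

```text
time: 6.72
ee_pos: [0.6407, -0.0623, 0.1647]
ee_rot: [[-0.003, -0.045, 0.999], [0.001, 0.999, 0.045], [-1.0, 0.001, -0.003]]
wrist_force: [0.0, 0.4, -1.7]
width: 0.0264
```

Run:
```python
from h import *
plan([.6412,-.062,.142],2.6,35)
grab("wrist","w5.png"); grab("top","t5.png")
```

```text
t=6.72 tcp [640.7 -62.3 164.7] yaw 2.6 w 26.4 F [ 0.   0.4 -1.7]
 tool delta [22.7  0.3  0.6] rx -0.0 n 1 tilt [-0.003  0.001 -1.   ]
 each: [22.7  0.3  0.6]
```

View pics/w5.png

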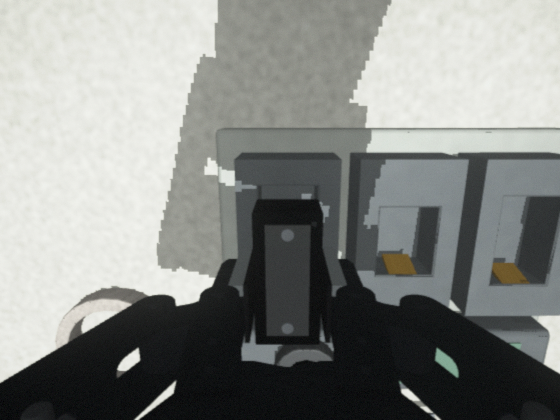

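Run:
```python
from h import *
f,K,E=load("wrist")
a=cv2.resize(cv2.cvtColor(f[140:260,220:360],cv2.COLOR_RGB2BGR),(700,600),interpolation=cv2.INTER_CUBIC)
cv2.imwrite("pics/z5.png",(255*(a/255.)**.5).astype(np.uint8))
```

```text
(no output)
```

View pics/z5.png

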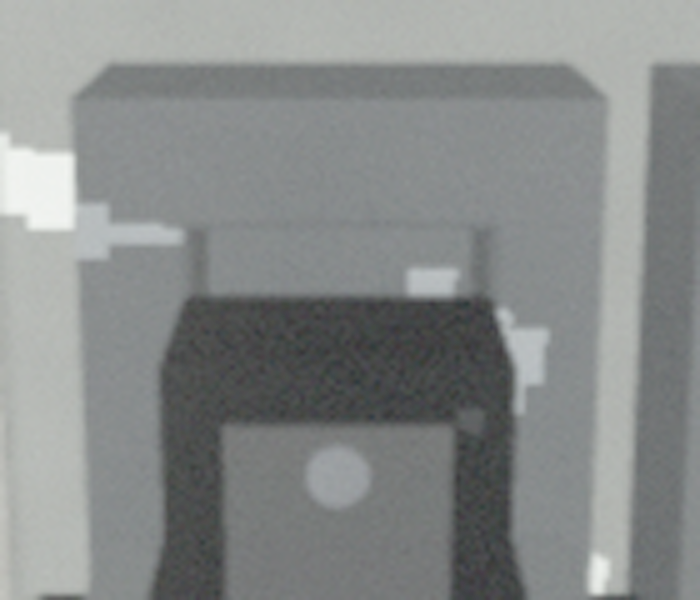

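Run:
```python
from h import *
np.set_printoptions(precision=1,suppress=True)
f,K,E=load("wrist"); s=readout.observe(); R=np.array(s["ee_rot"])
def t(l,z):
    p=np.array(l,float)/5+[220,140]-.4; w=ray(p,K,E,z); print(z,((w-s["ee_pos"])@R*1000)[:,1:], (w*1000)[:,:2])
t([(75,98),(607,98)],.053); t([(188,224),(494,224)],.053)
t([(190,298),(490,298)],.0782); t([(221,424),(455,424)],.1042); t([(338,477)],.1042)
```

```text
0.053 [[-28.  -42.8]
 [ 27.5 -42.8]] [[598.9 -92. ]
 [596.4 -36.5]]
0.053 [[-16.5 -29.4]
 [ 16.1 -29.4]] [[611.8 -79.9]
 [610.3 -47.4]]
0.0782 [[-14.3 -27.6]
 [ 13.5 -27.6]] [[613.5 -77.7]
 [612.3 -49.9]]
0.1042 [[ -9.8 -23.9]
 [  8.6 -23.9]] [[617.  -73.1]
 [616.2 -54.6]]
0.1042 [[ -0.6 -19.5]] [[621.1 -63.6]]
```

Module and recess agree to within 0.5 mm, so I go down.

Call:
{"name": "move_arm", "arguments": {"deltas": "15 0 0 0 0 0 0; 8 0 0 0 0 0 0; 6 0 0 0 0 0 0; 4 0 0 0 0 0 0; 0 0 0 0 0 0 0"}}

```text
time: 7.45
ee_pos: [0.6416, -0.0627, 0.1325]
ee_rot: [[-0.001, -0.045, 0.999], [0.0, 0.999, 0.045], [-1.0, 0.0, -0.001]]
wrist_force: [-0.2, -0.7, -0.9]
width: 0.0264
```

Call:
{"name": "move_arm", "arguments": {"deltas": "4 0 0 0 0 0 0; 3 0 0 0 0 0 0; 2 0 0 0 0 0 0; 0 0 0 0 0 0 0"}}

```text
time: 7.95
ee_pos: [0.642, -0.0627, 0.1256]
ee_rot: [[-0.001, -0.045, 0.999], [-0.0, 0.999, 0.045], [-1.0, -0.0, -0.001]]
wrist_force: [-3.4, 0.7, 6.0]
width: 0.0261
```

Call:
{"name": "move_arm", "arguments": {"deltas": "2 0 0 0 0 0 0; 2 0 0 0 0 0 0; 0 0 0 0 0 0 0"}}

```text
time: 8.32
ee_pos: [0.6422, -0.0628, 0.1255]
ee_rot: [[-0.002, -0.046, 0.999], [-0.0, 0.999, 0.046], [-1.0, -0.0, -0.002]]
wrist_force: [-12.5, 2.1, 22.5]
width: 0.0259
```

The fingertips are most likely on the dock top. I release, rise, close and push.

Call:
{"name": "move_arm", "arguments": {"deltas": "-4 0 0 0 0 0 0; 0 0 0 0 0 0 0.6; 0 0 0 0 0 0 0.6; 0 0 0 0 0 0 0.6; -20 0 0 0 0 0 0.6; -15 0 0 0 0 0 0.6; 0 0 0 0 0 0 0; 0 0 0 0 0 0 0; 0 0 0 0 0 0 0; 0 0 0 0 0 0 0"}}

```text
time: 9.57
ee_pos: [0.6414, -0.0626, 0.1582]
ee_rot: [[-0.001, -0.045, 0.999], [0.0, 0.999, 0.045], [-1.0, 0.0, -0.001]]
wrist_force: [-0.1, -0.3, -0.4]
width: 0.0
```

Run:
```python
from h import *
plan([.6434,-.062,.15],2.6,35)
grab("wrist","w6.png")
```

```text
t=9.57 tcp [641.4 -62.6 158.2] yaw 2.6 w 0.0 F [-0.1 -0.3 -0.4]
 tool delta [8.2 0.5 2. ] rx -0.0 n 1 tilt [-0.001  0.    -1.   ]
 each: [8.2 0.5 2. ]
```

View pics/w6.png

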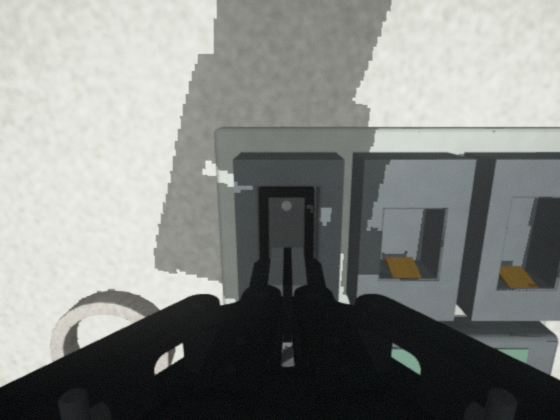

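Call:
{"name": "move_arm", "arguments": {"deltas": "10 0 4 0 0 0 0; 6 0 0 0 0 0 0; 4 0 0 0 0 0 0; 4 0 0 0 0 0 0; 3 0 0 0 0 0 0; 0 0 0 0 0 0 0"}}

```text
time: 10.38
ee_pos: [0.646, -0.0626, 0.1323]
ee_rot: [[0.001, -0.045, 0.999], [-0.0, 0.999, 0.045], [-1.0, -0.0, 0.001]]
wrist_force: [-1.4, 0.0, 1.9]
width: -0.0003
```

Call:
{"name": "move_arm", "arguments": {"deltas": "3 0 0 0 0 0 0; 3 0 0 0 0 0 0; 2 0 0 0 0 0 0; 0 0 0 0 0 0 0"}}

```text
time: 10.88
ee_pos: [0.6465, -0.0627, 0.1257]
ee_rot: [[0.001, -0.045, 0.999], [-0.0, 0.999, 0.045], [-1.0, -0.0, 0.001]]
wrist_force: [-2.6, 0.5, 8.8]
width: -0.0
```

Call:
{"name": "move_arm", "arguments": {"deltas": "2 0 0 0 0 0 0; 2 0 0 0 0 0 0; 0 0 0 0 0 0 0"}}

```text
time: 11.25
ee_pos: [0.6467, -0.0627, 0.1256]
ee_rot: [[-0.001, -0.046, 0.999], [-0.0, 0.999, 0.046], [-1.0, -0.0, -0.001]]
wrist_force: [-10.6, 1.0, 24.5]
width: -0.0002
```

It stopped hard at flush height. I lift and go on to the mid module.

Call:
{"name": "move_arm", "arguments": {"deltas": "-4 0 0 0 0 0 0; -30 0 0 0 0 0 0.5; -35 0 0 0 0 0 1; 0 0 0 0 0 0 1; 0 0 0 0 0 0 1"}}

```text
time: 11.88
ee_pos: [0.645, -0.0624, 0.1872]
ee_rot: [[-0.002, -0.045, 0.999], [0.001, 0.999, 0.045], [-1.0, 0.001, -0.002]]
wrist_force: [1.0, 0.3, 0.1]
width: 0.0722
```

Run:
```python
from h import *
plan([.432,-.1086,.19],20.3,35)
grab("wrist","w7.png")
```

```text
t=11.88 tcp [645.  -62.4 187.2] yaw 2.6 w 72.2 F [1.  0.3 0.1]
 tool delta [  -2.3  -36.6 -214.8] rx -17.7 n 7 tilt [-0.002  0.001 -1.   ]
 rows: -0 -5 -31 -2.5 0 0 ; -0 -4 -31 -2.5 0 0 ; -0 -2 -31 -2.5 0 0 ; -0 -1 -31 -2.5 0 0 ; -0 0 -31 -2.5 0 0 ; -0 2 -31 -2.5 0 0 ; -0 3 -31 -2.5 0 0
```

View pics/w7.png

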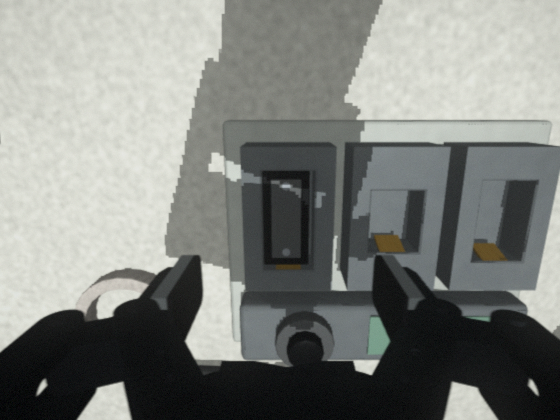

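The long module sits flush at (286,218), with the leaf visible at (288,266). Now the mid module.

Call:
{"name": "move_arm", "arguments": {"deltas": "0 -5 -31 -2.5 0 0 1; 0 -4 -31 -2.5 0 0 1; 0 -2 -31 -2.5 0 0 1; 0 -1 -31 -2.5 0 0 1; 0 0 -31 -2.5 0 0 1; 0 2 -31 -2.5 0 0 1; 0 3 -29 -2.7 0 0 1; 0 0 0 0 0 0 1; 0 0 0 0 0 0 1"}}

```text
time: 13.05
ee_pos: [0.4347, -0.1069, 0.1884]
ee_rot: [[-0.0, -0.346, 0.938], [0.0, 0.938, 0.346], [-1.0, 0.001, -0.0]]
wrist_force: [0.2, 1.0, 0.5]
width: 0.085
```

Run:
```python
from wm import *
plan([.432,-.1086,.086],20.3,35)
grab("wrist","w8.png"); grab("top","t8.png")
```

```text
t=13.05 tcp [ 434.7 -106.9  188.4] yaw 20.2 w 85.0 F [0.2 1.  0.5]
 tool delta [102.4  -0.7  -3.1] rx -0.1 n 3 tilt [-0.  0. -1.]
 each: [34.1 -0.2 -1. ]
```

View pics/w8.png

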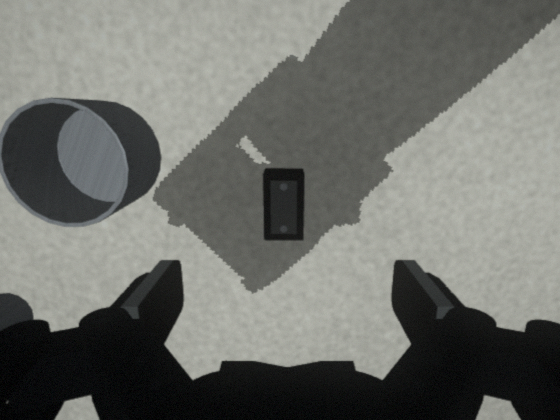

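Run:
```python
from wm import *
for t in (35,45): dark((255,155,315,250),.026,t,"mid")
f,K,E=load("wrist"); s=readout.observe()
b=ray([(283.5,187),(283.5,229.5)],K,E,.026); m=b.mean(0); print(m,np.array(s["ee_rot"]).T@(m-s["ee_pos"])*1000)
```

```text
mid c 431.4 -110.9 size 50.4 x 26.9 long-axis angle 19.3
mid c 431.2 -111.2 size 50.7 x 27.4 long-axis angle 20.4
[ 0.4339 -0.11    0.026 ] [162.7546  -2.5101  -2.2746]
```

Call:
{"name": "move_arm", "arguments": {"deltas": "25 -2 -2 0 0 0 1; 25 0 -1 0 0 0 1; 25 0 0 0 0 0 1; 15 0 0 0 0 0 1; 9 0 0 0 0 0 1; 4 0 0 0 0 0 1; 0 0 0 0 0 0 0; 0 0 0 0 0 0 0; 0 0 0 0 0 0 0; 0 0 0 0 0 0 0; 0 0 0 0 0 0 0"}}

```text
time: 14.52
ee_pos: [0.433, -0.1102, 0.0867]
ee_rot: [[0.002, -0.347, 0.938], [-0.001, 0.938, 0.347], [-1.0, -0.001, 0.001]]
wrist_force: [0.1, 0.3, 4.5]
width: 0.0261
```

Run:
```python
from wm import *
plan([.6,0,.17],2.6,35)
grab("wrist","w9.png")
```

```text
t=14.53 tcp [ 433.  -110.2   86.7] yaw 20.3 w 26.1 F [0.1 0.3 4.5]
 tool delta [-83.1  45.3 195. ] rx 17.7 n 7 tilt [ 0.002 -0.001 -1.   ]
 rows: -12 6 28 2.5 0 0 ; -12 8 28 2.5 0 0 ; -12 9 27 2.5 0 0 ; -12 10 27 2.5 0 0 ; -12 11 26 2.5 0 0 ; -12 12 26 2.5 0 0 ; -12 14 25 2.5 0 0
```

View pics/w9.png

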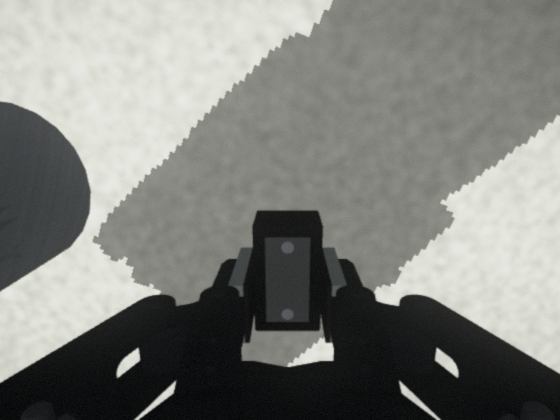

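Run:
```python
from h import *
f,K,E=load("wrist"); s=readout.observe()
b=ray([(287.5,248),(287.5,314.5)],K,E,.026); m=b.mean(0); c=np.array(s["ee_rot"]).T@(m-s["ee_pos"])*1000;print(c)
a=np.radians(2.6); off=c[2]/1000
print(.6374-off*np.cos(a),.0701-off*np.sin(a))
```

```text
[60.7300923  -0.15928902  1.16992878]
0.6362312755770639 0.07004692853450614
```

Call:
{"name": "move_arm", "arguments": {"deltas": "-20 0 0 0 0 0 0; -30 0 0 0 0 0 0; -30 0 0 0 0 0 0"}}

```text
time: 14.95
ee_pos: [0.4315, -0.1095, 0.1658]
ee_rot: [[-0.002, -0.347, 0.938], [0.001, 0.938, 0.347], [-1.0, 0.002, -0.002]]
wrist_force: [0.6, 0.3, -1.3]
width: 0.0266
```

```bash
python3 -c "
from h import *
plan([.6363,.0705,.165],2.6,35)"
```

```text
t=14.95 tcp [ 431.5 -109.5  165.8] yaw 20.3 w 26.6 F [ 0.6  0.3 -1.3]
 tool delta [  0.5  97.8 254.5] rx 17.7 n 8 tilt [-0.002  0.001 -1.   ]
 rows: 0 12 32 2.2 0 0 ; 0 13 31 2.2 0 0 ; 0 15 31 2.2 0 0 ; 0 16 30 2.2 0 0 ; 0 17 30 2.2 0 0 ; 0 18 29 2.2 0 0 ; 0 19 28 2.2 0 0 ; 0 20 27 2.2 0 0
```

Call:
{"name": "move_arm", "arguments": {"deltas": "0 12 32 2.2 0 0 0; 0 13 31 2.2 0 0 0; 0 15 31 2.2 0 0 0; 0 16 30 2.2 0 0 0; 0 17 30 2.2 0 0 0; 0 18 29 2.2 0 0 0; 0 19 28 2.2 0 0 0; 0 20 26 2.3 0 0 0; 0 0 0 0 0 0 0; 0 0 0 0 0 0 0"}}

```text
time: 16.2
ee_pos: [0.6351, 0.0694, 0.1648]
ee_rot: [[-0.002, -0.046, 0.999], [-0.0, 0.999, 0.046], [-1.0, -0.0, -0.002]]
wrist_force: [-0.7, 0.2, 0.1]
width: 0.0262
```

Run:
```python
from h import *
plan([.6362,.0702,.1325],2.6,35)
f,K,E=grab("wrist","w10.png")
a=cv2.resize(cv2.cvtColor(f[140:260,220:360],cv2.COLOR_RGB2BGR),(700,600),interpolation=cv2.INTER_CUBIC)
cv2.imwrite("pics/z10.png",(255*(a/255.)**.5).astype(np.uint8))
```

```text
t=16.20 tcp [635.1  69.4 164.8] yaw 2.6 w 26.2 F [-0.7  0.2  0.1]
 tool delta [32.3  0.8  1.2] rx 0.0 n 1 tilt [-0.002 -0.    -1.   ]
 each: [32.3  0.8  1.2]
```

View pics/z10.png

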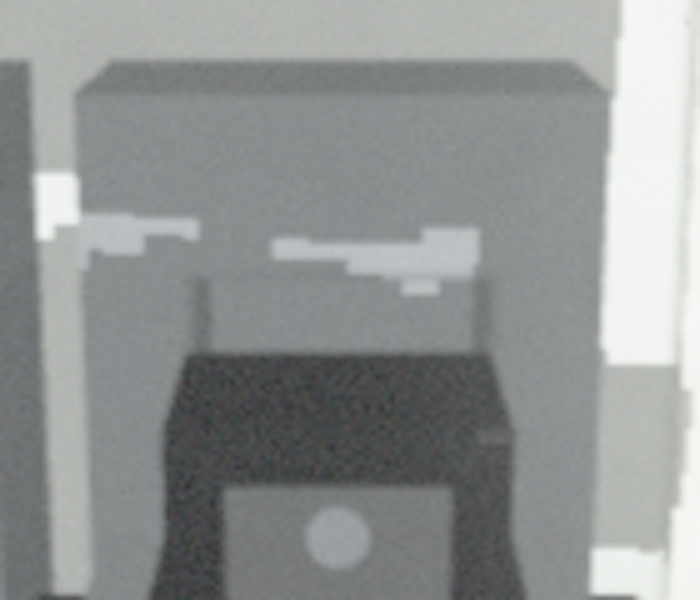

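Run:
```python
from h import *
np.set_printoptions(precision=1,suppress=True)
f,K,E=load("wrist"); s=readout.observe(); R=np.array(s["ee_rot"])
def t(l,z):
    p=np.array(l,float)/5+[220,140]-.4; w=ray(p,K,E,z); print(z,((w-s["ee_pos"])@R*1000)[:,1:])
t([(77,95),(609,95)],.053); t([(190,277),(494,277)],.053)
t([(187,353),(489,353)],.0782); t([(338,538)],.1042)
```

```text
0.053 [[-27.4 -43. ]
 [ 28.1 -43. ]]
0.053 [[-16.1 -23.5]
 [ 16.5 -23.5]]
0.0782 [[-14.3 -22.2]
 [ 13.9 -22.2]]
0.1042 [[ -0.2 -14.2]]
```

Call:
{"name": "move_arm", "arguments": {"deltas": "15 0.5 1 0 0 0 0; 8 0 0 0 0 0 0; 6 0 0 0 0 0 0; 4 0 0 0 0 0 0; 0 0 0 0 0 0 0"}}

```text
time: 16.88
ee_pos: [0.6369, 0.0701, 0.1325]
ee_rot: [[-0.001, -0.045, 0.999], [0.0, 0.999, 0.045], [-1.0, 0.0, -0.001]]
wrist_force: [0.2, 0.1, -1.3]
width: 0.0265
```

Call:
{"name": "move_arm", "arguments": {"deltas": "4 0 0 0 0 0 0; 3 0 0 0 0 0 0; 2 0 0 0 0 0 0; 0 0 0 0 0 0 0"}}

```text
time: 17.38
ee_pos: [0.6372, 0.0702, 0.1256]
ee_rot: [[-0.001, -0.045, 0.999], [-0.0, 0.999, 0.045], [-1.0, -0.0, -0.001]]
wrist_force: [-3.9, 0.4, 7.6]
width: 0.0263
```

Same as before: release, rise, close and push.

Call:
{"name": "move_arm", "arguments": {"deltas": "-1 0 0 0 0 0 0; 0 0 0 0 0 0 0.6; 0 0 0 0 0 0 0.6; 0 0 0 0 0 0 0.6; -20 0 0 0 0 0 0.6; -13 0 0 0 0 0 0.6; 0 0 0 0 0 0 0; 0 0 0 0 0 0 0; 0 0 0 0 0 0 0; 0 0 0 0 0 0 0"}}

```text
time: 18.62
ee_pos: [0.6367, 0.0701, 0.1573]
ee_rot: [[-0.001, -0.045, 0.999], [0.0, 0.999, 0.045], [-1.0, 0.0, -0.001]]
wrist_force: [0.2, -1.2, -0.3]
width: 0.0001
```

Call:
{"name": "move_arm", "arguments": {"deltas": "10 0 3 0 0 0 0; 8 0 0 0 0 0 0; 5 0 0 0 0 0 0; 4 0 0 0 0 0 0; 3 0 0 0 0 0 0; 0 0 0 0 0 0 0"}}

```text
time: 19.38
ee_pos: [0.6402, 0.0702, 0.128]
ee_rot: [[0.001, -0.045, 0.999], [-0.0, 0.999, 0.045], [-1.0, -0.0, 0.001]]
wrist_force: [-1.6, -0.1, 1.3]
width: 0.0001
```

Call:
{"name": "move_arm", "arguments": {"deltas": "2 0 0 0 0 0 0; 2 0 0 0 0 0 0; 1 0 0 0 0 0 0; 0 0 0 0 0 0 0"}}

```text
time: 19.88
ee_pos: [0.6401, 0.0703, 0.1257]
ee_rot: [[-0.001, -0.045, 0.999], [-0.0, 0.999, 0.045], [-1.0, -0.0, -0.001]]
wrist_force: [-7.0, 0.4, 13.3]
width: -0.0
```

Call:
{"name": "move_arm", "arguments": {"deltas": "2 0 0 0 0 0 0; 0 0 0 0 0 0 0; -5 0 0 0 0 0 0; -30 0 0 0 0 0 0; -40 0 0 0 0 0 1; -40 0 0 0 0 0 1; -20 0 0 0 0 0 1; 0 0 0 0 0 0 1"}}

```text
time: 20.88
ee_pos: [0.6406, 0.0702, 0.257]
ee_rot: [[0.003, -0.045, 0.999], [-0.0, 0.999, 0.045], [-1.0, -0.0, 0.003]]
wrist_force: [-0.0, -0.3, 0.0]
width: 0.0721
```

Run:
```python
from h import *
f,K,E=grab("wrist","w11.png"); f,K,E=grab("top","t11.png"); grab("scene","s11.png")
a=cv2.resize(cv2.cvtColor(f[140:265,125:265],cv2.COLOR_RGB2BGR),(672,600),interpolation=cv2.INTER_CUBIC);cv2.imwrite("pics/z11.png",cv2.convertScaleAbs(a,alpha=1.8))
```

```text
(no output)
```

View pics/w11.png

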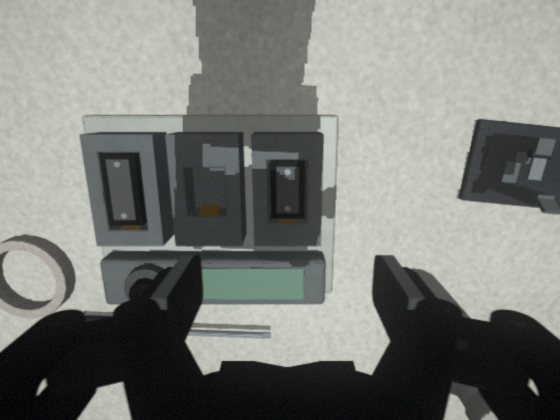

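View pics/t11.png

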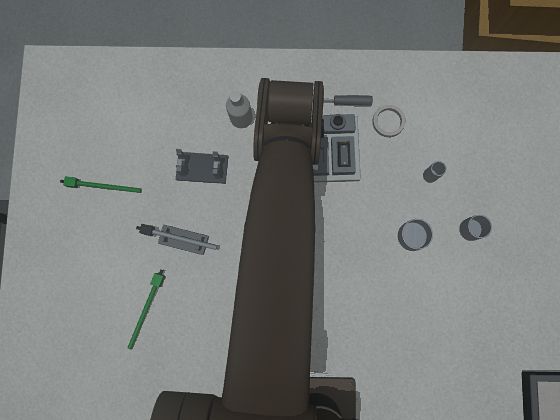

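Both modules are docked. Next is the probe. I need a tool yaw of about -103° to stay clear of the last joint's limit. I move to a viewing pose that shows both the probe and the clip.

```bash
python3 -c "
from h import *
plan([.50,.24,.29],-100,45)"
```

```text
t=21.02 tcp [639.   70.3 253.2] yaw 2.6 w 85.4 F [-0.3  0.9 -1. ]
 tool delta [ -36.2  175.8 -131.4] rx 102.6 n 12 tilt [-0.004  0.    -1.   ]
 rows: -3 15 -11 8.5 0 0 ; -3 13 -13 8.5 0 0 ; -3 11 -15 8.5 0 0 ; -3 8 -16 8.5 0 0 ; -3 6 -17 8.5 0 0 ; -3 3 -18 8.5 0 0 ; -3 1 -18 8.5 0 0 ; -3 -2 -18 8.5 0 0 ; -3 -5 -18 8.5 0 0 ; -3 -7 -17 8.5 0 0 ; -3 -10 -15 8.5 0 0 ; -3 -12 -14 8.5 0 0
```

Call:
{"name": "move_arm", "arguments": {"deltas": "-20 15 -11 8.5 0 0 1; -17 13 -13 8.5 0 0 1; 0 11 -15 8.5 0 0 1; 0 8 -16 8.5 0 0 1; 0 6 -17 8.5 0 0 1; 0 3 -18 8.5 0 0 1; 0 1 -18 8.5 0 0 1; 0 -2 -18 8.5 0 0 1; 0 -5 -18 8.5 0 0 1; 0 -7 -17 8.5 0 0 1; 0 -10 -15 8.5 0 0 1; 0 -12 -14 8.5 0 0 1"}}

```text
time: 22.52
ee_pos: [0.4991, 0.2396, 0.2904]
ee_rot: [[-0.004, 0.986, -0.168], [-0.001, -0.168, -0.986], [-1.0, -0.004, 0.002]]
wrist_force: [0.1, 0.8, 0.4]
width: 0.0849
```

Run:
```python
from h import *
plan([.50,.24,.29],-100,45)
grab("wrist","w12.png")
```

```text
t=22.52 tcp [499.1 239.6 290.4] yaw -99.7 w 84.9 F [0.1 0.8 0.4]
 tool delta [ 0.4  0.8 -0.6] rx 0.3 n 1 tilt [-0.004 -0.001 -1.   ]
 rows: 0 1 -1 0.3 0 0
```

View pics/w12.png

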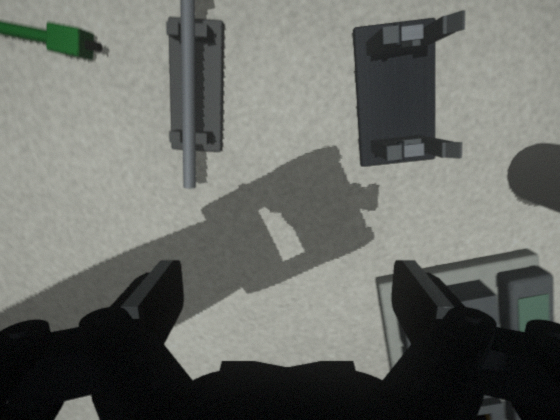

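The probe is at (187,100), nearly vertical in the image, and the clip at (400,90). I shift about 90 mm further left to see both whole.

Call:
{"name": "move_arm", "arguments": {"deltas": "0 -8 -40 0.6 0 0 1; 0 -8 -50 0 0 0 1; 0 0 0 0 0 0 1; 0 0 0 0 0 0 1"}}

```text
time: 23.08
ee_pos: [0.4994, 0.3303, 0.2912]
ee_rot: [[-0.003, 0.985, -0.172], [-0.002, -0.172, -0.985], [-1.0, -0.002, 0.002]]
wrist_force: [0.3, 0.5, -0.8]
width: 0.0852
```

Run:
```python
from h import *
plan([.50,.24,.29],-100,45)
f,K,E=grab("wrist","w13.png")
a=cv2.resize(cv2.cvtColor(f[40:310,130:490],cv2.COLOR_RGB2BGR),(792,594),interpolation=cv2.INTER_CUBIC)
cv2.imwrite("pics/z13.png",(255*(a/255.)**.7).astype(np.uint8))
```

```text
t=23.07 tcp [499.4 330.3 291.2] yaw -99.9 w 85.2 F [ 0.3  0.5 -0.8]
 tool delta [ 1.4 16.1 88.8] rx 0.1 n 3 tilt [-0.003 -0.002 -1.   ]
 each: [ 0.5  5.4 29.6]
```

View pics/z13.png

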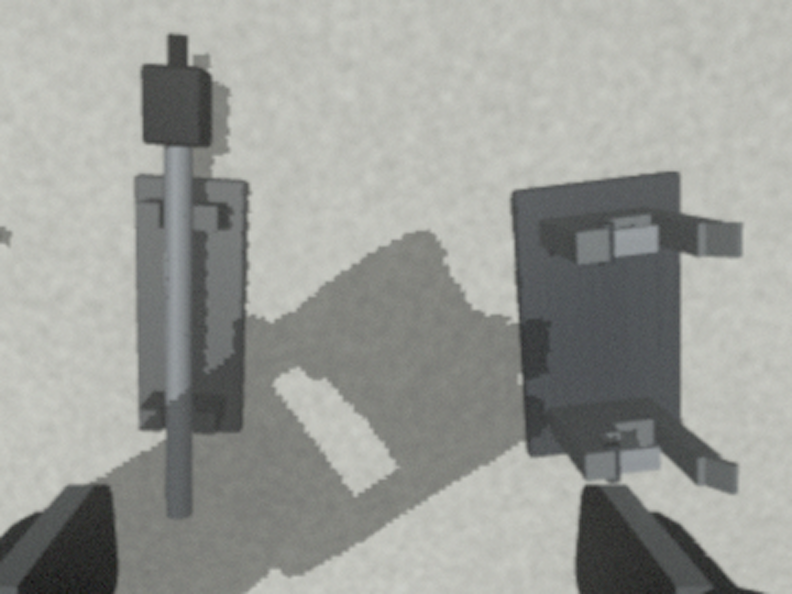

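Run:
```python
from h import *
np.set_printoptions(precision=1,suppress=True)
f,K,E=load("wrist")
def t(l,z):
    p=np.array(l,float)/2.2+[130,40]-.27; w=ray(p,K,E,z)*1000; return w[:,:2]
r=t([(177,145),(179,517)],.034); d=r[0]-r[1]; L=np.linalg.norm(d); print("rod",r,L,np.degrees(np.arctan2(d[1],d[0])),"origin",r[1]+d/L*90, r[0]-d/L*75)
r=t([(178,147),(179,516)],.034); 
fo=t([(513,191),(680,172),(681,424),(530,456)],.008); print("foot",fo, [np.linalg.norm(fo[i]-fo[(i+1)%4]) for i in range(4)],fo.mean(0)); 
d1=fo[0]-fo[3]; print(np.degrees(np.arctan2(d1[1],d1[0])))
print("tall tops .093",t([(698,222),(742,224),(742,256),(700,256)],.093),t([(700,458),(737,462),(737,492),(701,486)],.093))
print("post tops .068",t([(577,231),(610,228),(611,261),(578,263)],.068),t([(585,452),(619,451),(619,478),(587,480)],.068))
s=readout.observe();print(s["qpos"])
```

```text
rod [[442.4 411.2]
 [405.  248.3]] 167.13806432658131 77.07092729077038 origin [425.1 336. ] [425.6 338.1]
foot [[580.8 367.1]
 [655.  362.6]
 [648.5 243.1]
 [574.4 239.1]] [np.float64(74.30748755170302), np.float64(119.64767291981637), np.float64(74.22374199059672), np.float64(128.22839177842343)] [614.7 303. ]
87.11201958706776
tall tops .093 [[625.4 352.7]
 [640.3 349.4]
 [639.9 338.3]
 [625.5 340.8]] [[621.6 265. ]
 [635.1 261. ]
 [634.6 248.7]
 [621.3 253.5]]
post tops .068 [[591.  353.2]
 [603.3 352.1]
 [602.7 339.6]
 [590.2 341. ]] [[585.8 263.5]
 [599.5 261.6]
 [598.6 249.7]
 [585.5 251. ]]
[ 0.4  0.1  1.8 -0.   1.2  0.6]
```

The rod is measured (165 mm expected, 167 found, angle 77°). The clip's foot and posts disagree by about 4 mm because of parallax, so I look straight down on the clip.

```bash
python3 -c "
from h import *
plan([.617,.235,.29],-92.9,45)"
```

```text
t=23.12 tcp [499.6 329.9 291.6] yaw -100.0 w 85.2 F [ 0.9  0.3 -0.4]
 tool delta [  1.5 132.1  73.1] rx -7.1 n 4 tilt [-0.002 -0.001 -1.   ]
 rows: 0 33 18 -1.8 0 0 ; 0 32 19 -1.8 0 0 ; 0 32 20 -1.8 0 0 ; 0 31 21 -1.8 0 0
```

Call:
{"name": "move_arm", "arguments": {"deltas": "0 33 18 -1.8 0 0 1; 0 32 19 -1.8 0 0 1; 0 32 20 -1.8 0 0 1; 0 31 21 -1.8 0 0 1; 0 0 0 0 0 0 1; 0 0 0 0 0 0 1"}}

```text
time: 23.88
ee_pos: [0.6165, 0.2362, 0.2925]
ee_rot: [[-0.001, 0.999, -0.05], [0.0, -0.05, -0.999], [-1.0, -0.001, 0.0]]
wrist_force: [-0.4, 0.0, 0.3]
width: 0.0854
```

Run:
```python
from h import *
plan([.617,.235,.29],-92.9,45)
f,K,E=grab("wrist","w14.png"); print(E)
a=cv2.resize(cv2.cvtColor(f[0:240,140:460],cv2.COLOR_RGB2BGR),(800,600),interpolation=cv2.INTER_CUBIC)
cv2.imwrite("pics/z14.png",(255*(a/255.)**.6).astype(np.uint8))
```

```text
t=23.88 tcp [616.5 236.2 292.5] yaw -92.9 w 85.4 F [-0.4  0.   0.3]
 tool delta [2.5 0.6 1.2] rx 0.0 n 1 tilt [-0.001  0.    -1.   ]
 each: [2.5 0.6 1.2]
[[ 9.98745783e-01 -4.81417103e-02 -1.37562965e-02  6.19340482e-01]
 [-5.00651604e-02 -9.63443073e-01 -2.63193704e-01  3.02325096e-01]
 [-5.82813559e-04  2.63552313e-01 -9.64644929e-01  3.63310418e-01]
 [ 0.00000000e+00  0.00000000e+00  0.00000000e+00  1.00000000e+00]]
```

View pics/z14.png

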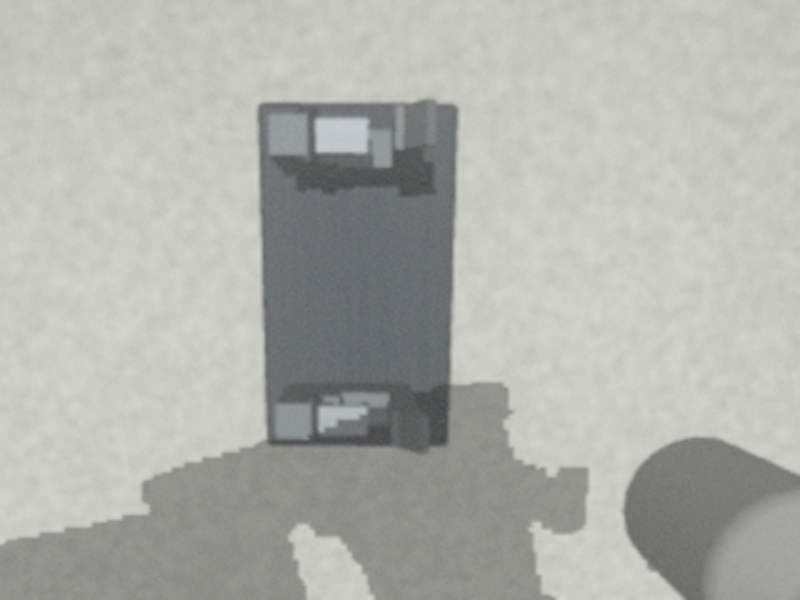

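Run:
```python
from h import *
np.set_printoptions(precision=1,suppress=True)
f,K,E=load("wrist")
a=np.radians(87.1); ex=np.array([np.cos(a),np.sin(a)]); ey=np.array([-ex[1],ex[0]])
def t(l,z):
    p=np.array(l,float)/2.5+[140,0]-.3; w=ray(p,K,E,z)*1000; return w[:,:2]
fo=t([(259,103),(457,105),(448,444),(268,442)],.008); c=fo.mean(0); print(fo,c)
for n in(0,1): d=fo[[0,1][n]]-fo[[3,2][n]]; print(np.degrees(np.arctan2(d[1],d[0])),np.linalg.norm(d))
print("foot width",np.linalg.norm(fo[0]-fo[1]))
def loc(l,z,n): w=t(l,z)-c; print(n,np.c_[w@ex,w@ey].tolist())
loc([(267,112),(308,114),(308,156),(268,156)],.068,"post")
loc([(315,117),(369,118),(369,153),(315,152)],.065,"jaw")
loc([(396,105),(436,100),(436,146),(397,148)],.093,"tine")
loc([(273,402),(312,402),(311,439),(274,439)],.068,"post2")
loc([(317,406),(368,406),(366,436),(318,434)],.065,"jaw2")
loc([(391,400),(430,412),(428,452),(391,446)],.093,"tine2")
```

```text
[[581.5 366.9]
 [655.2 362.5]
 [648.5 234.6]
 [574.6 239.1]] [615.  300.8]
86.8984201927357 128.0073181128335
87.00147561915206 128.14004361030052
foot width 73.81238054728777
post [[51.227295869216455, 27.40494331140853], [50.66078401299103, 14.682618887762484], [38.50056807359145, 14.897616303259166], [38.4948347314754, 27.472848958914344]]
jaw [[50.29054736472069, 12.69197537146289], [50.008289725405255, -4.270505808664199], [39.76955250476774, -4.277517626346263], [40.05710528182153, 12.851339276179608]]
tine [[48.883591724041935, -11.930766875405258], [50.189659675422966, -23.250123859135442], [38.081086916370175, -23.502650898204053], [37.54250120019188, -12.317804451998178]]
post2 [[-38.91225743045863, 28.085228174422223], [-38.90424124836717, 14.915464968073554], [-51.5508089655257, 15.465312711619985], [-51.55881516071069, 28.100595863459315]]
jaw2 [[-40.683657777168484, 13.425674494735771], [-40.67300998881042, -3.9911133502629705], [-51.03394065679227, -3.3058621701106765], [-50.34777418567382, 13.225929508056756]]
tine2 [[-34.828143632113864, -11.124184612383614], [-38.54187017154538, -23.24076644235478], [-51.14307205207623, -22.853259155402164], [-49.24072254593667, -11.229513052061918]]
```

The posts, jaws and tall tines agree on the slot axis: the seat is at about (617.8, 300.6), slot angle 87.0°. The foot itself is offset 2.8 mm. Next I go over the probe.

```bash
python3 -c "
from h import *
plan([.4253,.337,.20],-102.9,45)"
```

```text
t=23.93 tcp [616.2 236.8 292.6] yaw -92.8 w 85.5 F [-0.4  0.4  0.1]
 tool delta [  92.8 -195.5  -90.6] rx 10.1 n 6 tilt [-0.001  0.    -1.   ]
 rows: 15 -33 -15 1.7 0 0 ; 15 -33 -14 1.7 0 0 ; 15 -33 -13 1.7 0 0 ; 15 -34 -12 1.7 0 0 ; 15 -34 -11 1.7 0 0 ; 15 -34 -10 1.7 0 0
```

Call:
{"name": "move_arm", "arguments": {"deltas": "10 -33 -15 1.7 0 0 1; 12 -33 -14 1.7 0 0 1; 15 -33 -13 1.7 0 0 1; 18 -34 -12 1.7 0 0 1; 18 -34 -11 1.7 0 0 1; 20 -34 -10 1.7 0 0 1; 0 0 0 0 0 0 1; 0 0 0 0 0 0 1"}}

```text
time: 24.92
ee_pos: [0.4265, 0.3367, 0.2008]
ee_rot: [[0.002, 0.975, -0.224], [0.001, -0.224, -0.975], [-1.0, 0.002, -0.001]]
wrist_force: [0.7, -0.6, 0.2]
width: 0.0849
```

Run:
```python
from h import *
plan([.4253,.337,.095],-102.9,45)
f,K,E=grab("wrist","w15.png")
```

```text
t=24.93 tcp [426.5 336.7 200.8] yaw -102.9 w 84.9 F [ 0.7 -0.6  0.2]
 tool delta [105.8  -1.4   0. ] rx -0.0 n 3 tilt [ 0.002  0.001 -1.   ]
 each: [35.3 -0.5  0. ]
```

View pics/w15.png

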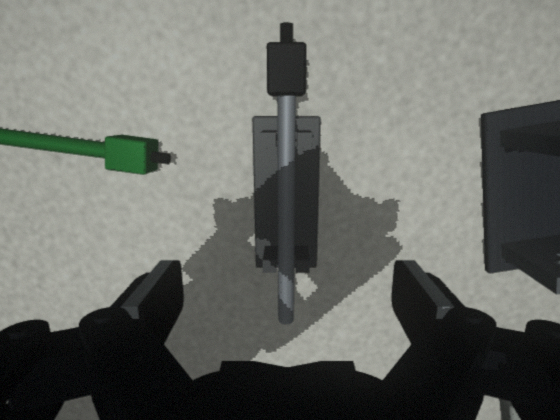

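Run:
```python
from h import *
np.set_printoptions(precision=1,suppress=True)
f,K,E=load("wrist");s=readout.observe();R=np.array(s["ee_rot"])
w=ray([(287,95.5),(286,323)],K,E,.034)
print(w*1000); l=(w-s["ee_pos"])@R*1000; print(l, "origin tool", l[0]+(l[1]-l[0])*75/165)
```

```text
[[443.3 410.4  34. ]
 [405.  246.9  34. ]]
[[167.3  -1.2 -75.4]
 [167.   -1.8  92.5]] origin tool [167.2  -1.5   0.9]
```

Call:
{"name": "move_arm", "arguments": {"deltas": "30 -1.5 1 0 0 0 1; 30 0 0 0 0 0 1; 25 0 0 0 0 0 1; 15 0 0 0 0 0 1; 6 0 0 0 0 0 1; 0 0 0 0 0 0 0; 0 0 0 0 0 0 0; 0 0 0 0 0 0 0; 0 0 0 0 0 0 0; 0 0 0 0 0 0 0; 0 0 0 0 0 0 0"}}

```text
time: 26.35
ee_pos: [0.4249, 0.3358, 0.0945]
ee_rot: [[0.001, 0.974, -0.225], [0.0, -0.225, -0.974], [-1.0, 0.001, -0.0]]
wrist_force: [-1.1, -0.4, 3.8]
width: 0.0097
```

Call:
{"name": "move_arm", "arguments": {"deltas": "-15 0 0 0 0 0 0; -30 0 0 0 0 0 0; -40 0 0 0 0 0 0; -35 0 0 0 0 0 0; 0 0 0 0 0 0 0"}}

```text
time: 26.98
ee_pos: [0.426, 0.3364, 0.2178]
ee_rot: [[0.006, 0.974, -0.225], [0.004, -0.225, -0.974], [-1.0, 0.005, -0.005]]
wrist_force: [0.4, 0.7, -1.7]
width: 0.0095
```

Run:
```python
from h import *
print(ray([(416,200)],*load("wrist")[1:],0) )
plan([.6178,.3006,.215],-93.0,40)
grab("wrist","w16.png")
```

```text
[[0.52646856 0.31087474 0.        ]]
t=26.98 tcp [426.  336.4 217.8] yaw -103.0 w 9.5 F [ 0.4  0.7 -1.7]
 tool delta [  3.9 194.9  -8.3] rx -10.0 n 5 tilt [ 0.006  0.004 -1.   ]
 rows: 1 39 -2 -2.0 0 0 ; 1 39 -0 -2.0 0 0 ; 1 39 1 -2.0 0 0 ; 1 39 2 -2.0 0 0 ; 1 39 4 -2.0 0 0
```

View pics/w16.png

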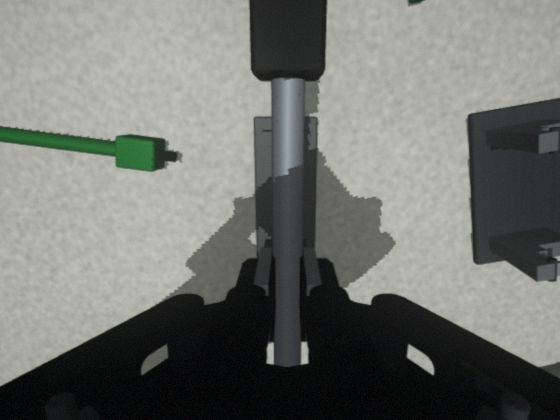

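The probe is held straight, with the rod centred at column 288. I carry it above the clip.

Call:
{"name": "move_arm", "arguments": {"deltas": "1 39 -2 -2 0 0 0; 1 39 0 -2 0 0 0; 1 39 1 -2 0 0 0; 0 39 2 -2 0 0 0; 0 39 4 -2 0 0 0; 0 0 0 0 0 0 0; 0 0 0 0 0 0 0"}}

```text
time: 27.9
ee_pos: [0.6152, 0.2999, 0.2084]
ee_rot: [[-0.005, 0.999, -0.053], [-0.001, -0.053, -0.999], [-1.0, -0.005, 0.001]]
wrist_force: [-0.6, -0.5, -1.6]
width: 0.0095
```

Run:
```python
from h import *
plan([.6178,.3006,.215],-93.0,40)
f,K,E=grab("wrist","w17.png"); grab("scene","s17.png")
a=cv2.resize(cv2.cvtColor(f[0:300,100:500],cv2.COLOR_RGB2BGR),(800,600),interpolation=cv2.INTER_CUBIC)
cv2.imwrite("pics/z17.png",(255*(a/255.)**.6).astype(np.uint8))
```

```text
t=27.90 tcp [615.2 299.9 208.4] yaw -93.0 w 9.5 F [-0.6 -0.5 -1.6]
 tool delta [-6.6  2.5 -0.9] rx -0.0 n 1 tilt [-0.005 -0.001 -1.   ]
 each: [-6.6  2.5 -0.9]
```

View pics/z17.png

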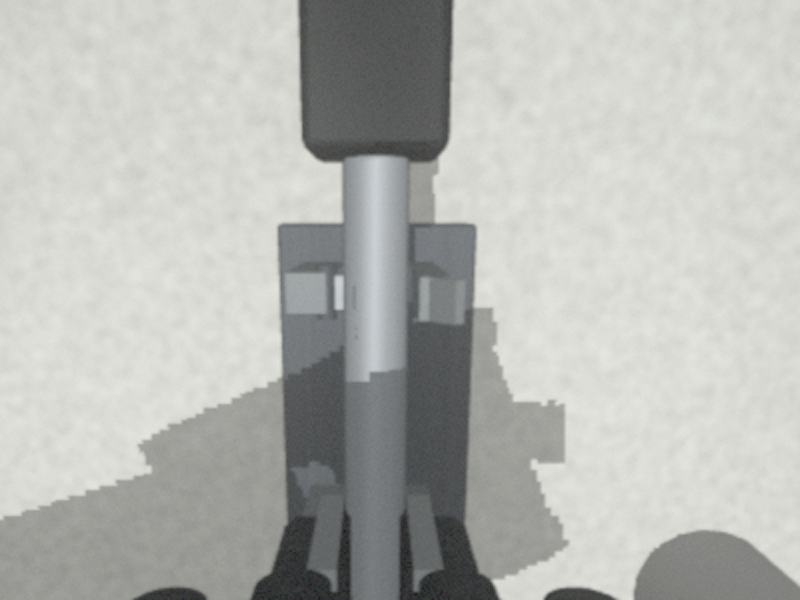

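View pics/s17.png

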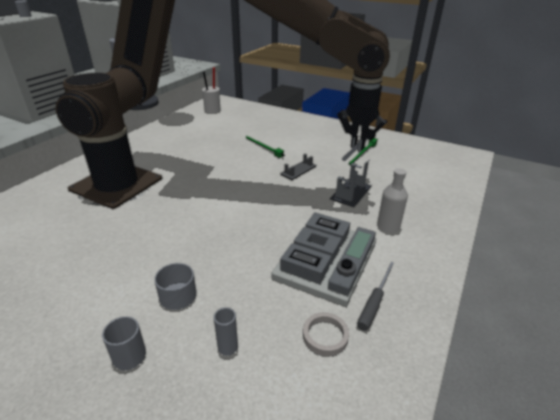

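Run:
```python
from h import *
np.set_printoptions(precision=1,suppress=True)
f,K,E=load("wrist");s=readout.observe();R=np.array(s["ee_rot"])
def t(l,z,n):
    p=np.array(l,float)/2+[100,0]-.25; w=ray(p,K,E,z); print(n,((w-s["ee_pos"])@R*1000)[:,1:].tolist())
t([(285,293),(327,293)],.068,"post 30/18")
t([(418,300),(428,280),(467,298)],.093,"tine -9")
z=s["ee_pos"][2]-.0605
t([(343,160),(408,160),(344,380),(406,380),(375.5,156)],z,"rod")
t([(279,225),(475,225)],.008,"foot")
```

```text
post 30/18 [[-27.293287918183804, -45.06860498565627], [-14.74415764742787, -45.06510994842161]]
tine -9 [[10.95661663091706, -45.67543432315853], [13.492716643582444, -50.87511468637114], [23.858998521948184, -46.1957818930806]]
rod [[-5.929104875361087, -76.0766379392251], [5.458652581772676, -76.06519683627513], [-6.238789553183709, -36.60916516841738], [5.5487404294074905, -36.611958493619845], [-0.23396065461265014, -76.73111584361118]]
foot [[-36.36326689415951, -64.39366957052731], [36.915887028072774, -64.3454078033278]]
```

Slot axis is at tool y +2.8 and the rod at -0.3, so I shift +2.8 and lower.

Call:
{"name": "move_arm", "arguments": {"deltas": "20 2.8 0 0 0 0 0; 20 0 0 0 0 0 0; 20 0 0 0 0 0 0; 10 0 0 0 0 0 0; 0 0 0 0 0 0 0"}}

```text
time: 28.62
ee_pos: [0.6188, 0.2998, 0.1391]
ee_rot: [[-0.003, 0.999, -0.053], [-0.001, -0.053, -0.999], [-1.0, -0.003, 0.001]]
wrist_force: [-0.2, -0.4, -0.6]
width: 0.0097
```

Run:
```python
from h import *
plan([.6178,.3006,.105],-93.0,40)
f,K,E=grab("wrist","w18.png"); grab("scene","s18.png")
```

```text
t=28.62 tcp [618.8 299.8 139.1] yaw -93.0 w 9.7 F [-0.2 -0.4 -0.6]
 tool delta [34.1 -0.9 -0.8] rx -0.0 n 1 tilt [-0.003 -0.001 -1.   ]
 each: [34.1 -0.9 -0.8]
```

View pics/w18.png

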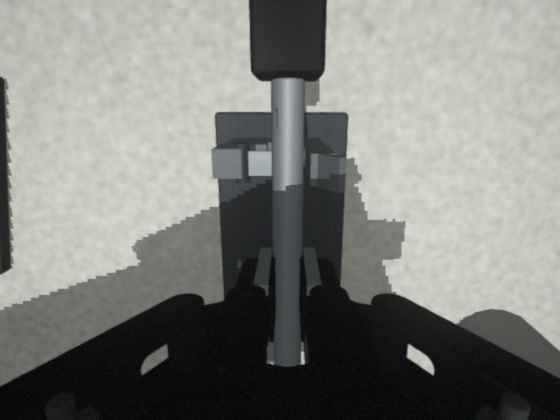

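The rod is aligned within about 1 mm. I press down in steps.

Call:
{"name": "move_arm", "arguments": {"deltas": "6 -0.5 0 0 0 0 0; 6 0 0 0 0 0 0; 5 0 0 0 0 0 0; 0 0 0 0 0 0 0"}}

```text
time: 29.22
ee_pos: [0.6194, 0.3002, 0.1244]
ee_rot: [[0.001, 0.999, -0.053], [0.001, -0.053, -0.999], [-1.0, 0.001, -0.001]]
wrist_force: [-0.0, 0.4, 3.0]
width: 0.0096
```

Call:
{"name": "move_arm", "arguments": {"deltas": "5 0 0 0 0 0 0; 4 0 0 0 0 0 0; 3 0 0 0 0 0 0; 0 0 0 0 0 0 0"}}

```text
time: 29.72
ee_pos: [0.6179, 0.2995, 0.1103]
ee_rot: [[-0.004, 0.999, -0.053], [-0.001, -0.053, -0.999], [-1.0, -0.004, 0.001]]
wrist_force: [-0.3, -0.8, -1.6]
width: 0.0098
```

Call:
{"name": "move_arm", "arguments": {"deltas": "3 0 0 0 0 0 0; 3 0 0 0 0 0 0; 1 0 0 0 0 0 0; 0 0 0 0 0 0 0"}}

```text
time: 30.22
ee_pos: [0.6188, 0.3, 0.1047]
ee_rot: [[-0.0, 0.999, -0.052], [0.0, -0.052, -0.999], [-1.0, -0.0, -0.0]]
wrist_force: [0.1, -0.9, -1.5]
width: 0.0099
```

Call:
{"name": "move_arm", "arguments": {"deltas": "2 0 0 0 0 0 0; 1 0 0 0 0 0 0; 0 0 0 0 0 0 0"}}

```text
time: 30.6
ee_pos: [0.6191, 0.3001, 0.1045]
ee_rot: [[-0.001, 0.999, -0.052], [-0.0, -0.052, -0.999], [-1.0, -0.001, 0.001]]
wrist_force: [-5.9, -2.4, 10.1]
width: 0.0095
```

Run:
```python
from h import *
plan([.6178,.3006,.105],-93.0,40)
f,K,E=grab("scene","s19.png")
a=cv2.resize(cv2.cvtColor(f[120:230,290:430],cv2.COLOR_RGB2BGR),(700,550),interpolation=cv2.INTER_CUBIC)
cv2.imwrite("pics/z19.png",(255*(a/255.)**.6).astype(np.uint8))
```

```text
t=30.60 tcp [619.1 300.1 104.5] yaw -93.0 w 9.5 F [-5.9 -2.4 10.1]
 tool delta [-0.5 -1.3 -0.4] rx 0.0 n 1 tilt [-0.001 -0.    -1.   ]
 each: [-0.5 -1.3 -0.4]
```

View pics/z19.png

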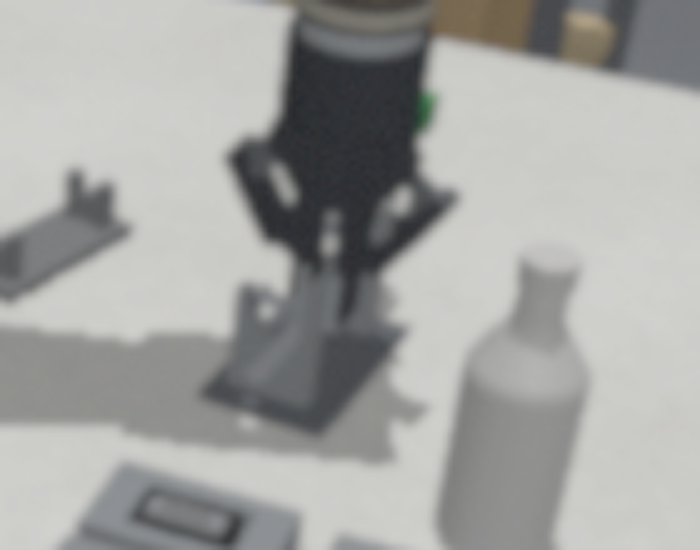

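The rod bottomed out at 44 mm axis height under 10 N. I unload, open and rise.

Call:
{"name": "move_arm", "arguments": {"deltas": "-2 0 0 0 0 0 0; 0 0 0 0 0 0 0.5; 0 0 0 0 0 0 0.5; 0 0 0 0 0 0 0.5; 0 0 0 0 0 0 0.5; -20 0 0 0 0 0 0.5; -30 0 0 0 0 0 0.5; -40 0 0 0 0 0 0.5; -40 0 0 0 0 0 1; -40 0 20 0 0 0 1; 0 0 20 0 0 0 1; 0 0 20 0 0 0 1"}}

```text
time: 32.15
ee_pos: [0.6155, 0.239, 0.2742]
ee_rot: [[0.0, 0.999, -0.052], [-0.0, -0.052, -0.999], [-1.0, 0.0, -0.0]]
wrist_force: [0.1, -0.1, -1.5]
width: 0.0854
```

Run:
```python
from h import *
plan([.6178,.3006,.105],-93.0,40)
f,K,E=grab("wrist","w20.png"); 
a=cv2.resize(cv2.cvtColor(f[0:270,120:480],cv2.COLOR_RGB2BGR),(800,600),interpolation=cv2.INTER_CUBIC)
cv2.imwrite("pics/z20.png",(255*(a/255.)**.6).astype(np.uint8))
f,K,E=grab("scene","s20.png")
a=cv2.resize(cv2.cvtColor(f[120:230,290:430],cv2.COLOR_RGB2BGR),(700,550),interpolation=cv2.INTER_CUBIC)
cv2.imwrite("pics/zs20.png",(255*(a/255.)**.6).astype(np.uint8))
```

```text
t=32.15 tcp [615.5 239.  274.2] yaw -93.0 w 85.4 F [ 0.1 -0.1 -1.5]
 tool delta [169.2  -0.9 -61.6] rx -0.0 n 5 tilt [ 0. -0. -1.]
 each: [ 33.8  -0.2 -12.3]
```

View pics/z20.png

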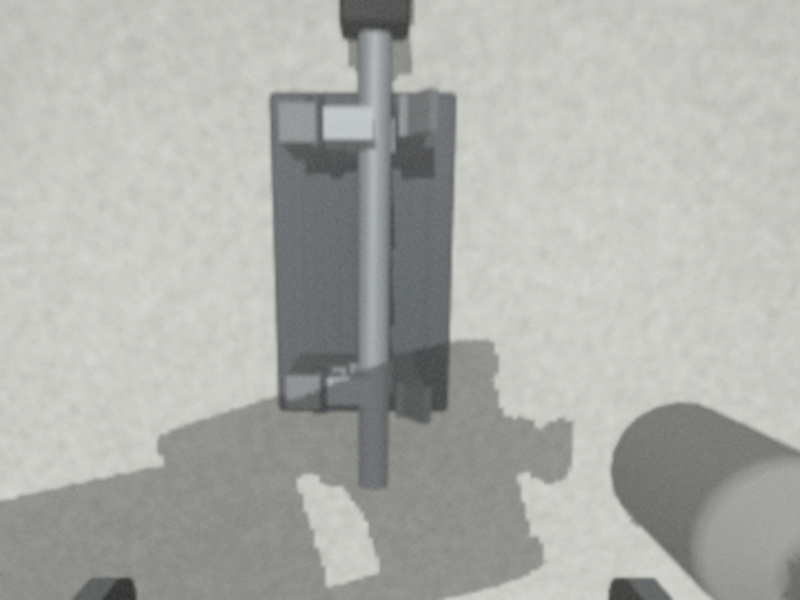

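View pics/zs20.png

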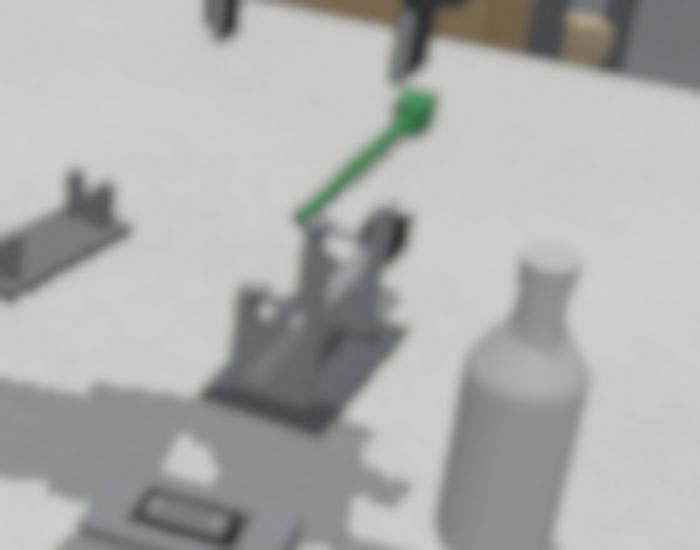

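Run:
```python
from h import *
f,K,E=load("wrist")
A=cv2.resize(f[35:80,235:325],(760,380),interpolation=cv2.INTER_CUBIC);B=cv2.resize(f[150:195,235:325],(760,380),interpolation=cv2.INTER_CUBIC)
a=cv2.cvtColor(np.vstack([A[:300],B[:300]]),cv2.COLOR_RGB2BGR)
cv2.imwrite("pics/zj.png",np.clip(255*(a/255.)**.6*1.1,0,255).astype(np.uint8))
np.set_printoptions(precision=1,suppress=True)
def t(l,z): w=ray(np.array(l,float)/(800/360)+[120,0]-.3,K,E,z)*1000; print(w[:,:2])
t([(375,32),(373,487)],.044)
```

```text
[[623.4 377.1]
 [614.1 211.2]]
```

View pics/zj.png

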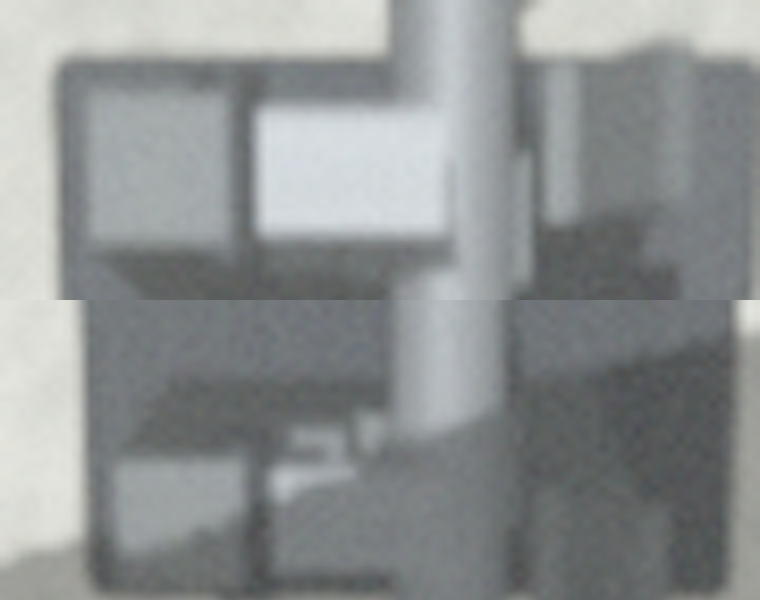

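The probe is seated: rod axis at Y≈301 (seat 300.6), and at least one jaw is visibly closed over the rod. Now the beakers.

```bash
python3 -c "
from h import *
plan([.50,-.367,.34],None,52)"
```

```text
t=32.25 tcp [615.1 237.8 272.2] yaw -93.1 w 85.3 F [-0.   0.1 -0.9]
 tool delta [-66.8 -82.  610.3] rx -0.0 n 12 tilt [-0.003 -0.001 -1.   ]
 each: [-5.6 -6.8 50.9]
```

Call:
{"name": "move_arm", "arguments": {"deltas": "-10 -7 51 0 0 0 1; -10 -7 51 0 0 0 1; -10 -7 51 0 0 0 1; -10 -7 51 0 0 0 1; -6 -7 51 0 0 0 1; -5 -7 51 0 0 0 1; -5 -7 51 0 0 0 1; -5 -7 51 0 0 0 1; -3 -7 51 0 0 0 1; -3 -7 51 0 0 0 1; 0 -6 51 0 0 0 1; 0 -6 49 0 0 0 1"}}

```text
time: 33.75
ee_pos: [0.5013, -0.366, 0.3391]
ee_rot: [[-0.002, 0.999, -0.053], [0.002, -0.053, -0.999], [-1.0, -0.002, -0.002]]
wrist_force: [1.2, -0.6, -0.7]
width: 0.0854
```

Call:
{"name": "move_arm", "arguments": {"deltas": "0 0 0 0 0 0 1; 0 0 0 0 0 0 1"}}

```text
time: 34.0
ee_pos: [0.5018, -0.3642, 0.3393]
ee_rot: [[-0.002, 0.999, -0.053], [0.003, -0.053, -0.999], [-1.0, -0.002, -0.003]]
wrist_force: [-0.4, 0.4, 0.2]
width: 0.0855
```

Run:
```python
from h import *
plan([.50,-.367,.34],None,52)
grab("wrist","w21.png"); grab("top","t21.png")
```

```text
t=34.00 tcp [ 501.8 -364.2  339.3] yaw -93.0 w 85.5 F [-0.4  0.4  0.2]
 tool delta [-0.7 -1.6  2.9] rx -0.0 n 1 tilt [-0.002  0.003 -1.   ]
 each: [-0.7 -1.6  2.9]
```

View pics/w21.png

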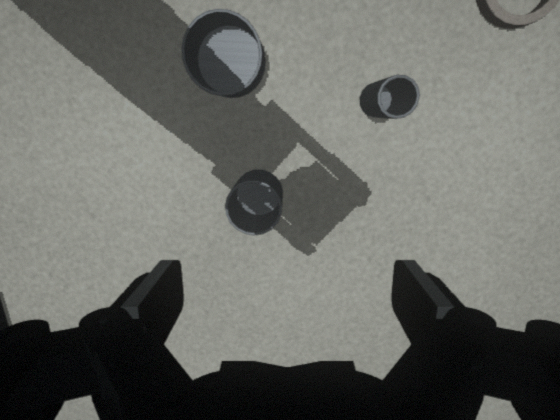

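View pics/t21.png

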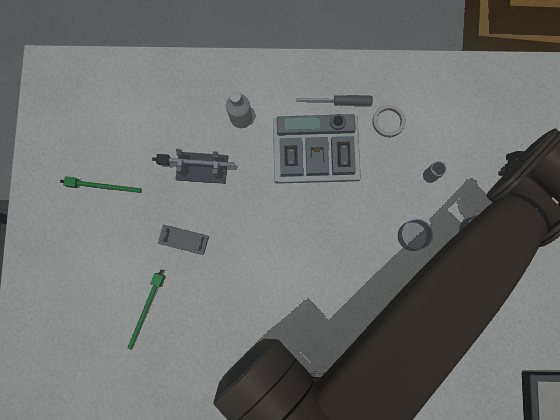

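The rims in the wrist view are large (222,53), medium (~255,203) and small (~398,96). I zoom for the rim outlines.

Run:
```python
from h import *
f,K,E=load("wrist")
a=cv2.resize(cv2.cvtColor(f[0:250,170:430],cv2.COLOR_RGB2BGR),(624,600),interpolation=cv2.INTER_CUBIC)
cv2.imwrite("pics/z21.png",np.clip(255*(a/255.)**.5,0,255).astype(np.uint8))
```

```text
(no output)
```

View pics/z21.png

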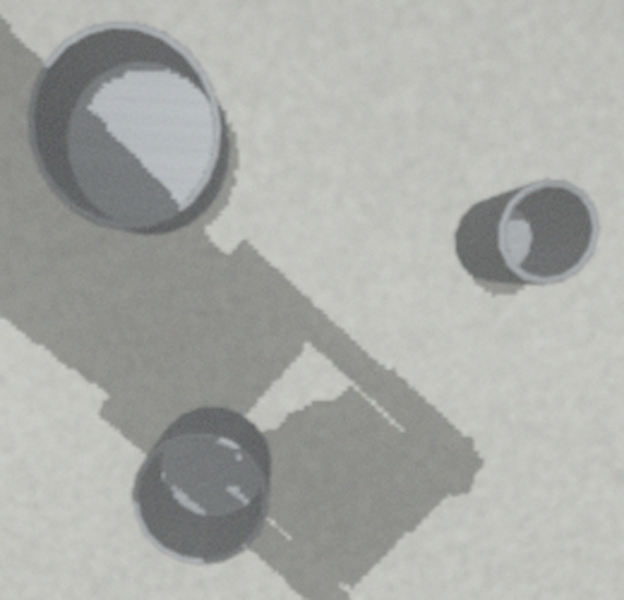

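Run:
```python
from h import *
np.set_printoptions(precision=1,suppress=True)
f,K,E=load("wrist")
def t(l,z): return ray(np.array(l,float)/2.4+[170,0]-.3,K,E,z)[:,:2]*1000
for n,l,z,d in (("L",[(28,120),(222,130),(120,22),(140,234)],.056,76),("M",[(133,495),(267,495),(203,432),(200,562)],.070,58),("S",[(499,231),(598,231),(550,179),(549,283)],.084,38)):
    w=t(l,z); print(n,w.tolist(),"c",(w[:2].mean(0)+w[2:].mean(0))/2,"d",np.linalg.norm(w[0]-w[1]),np.linalg.norm(w[2]-w[3]),d)
plan([.461,-.377,.2],None,45)
```

```text
L [[408.56910979125655, -237.28667136933262], [483.83243619483443, -244.87487025794448], [447.91324609121716, -204.98211408706823], [448.07691968354123, -281.8812190445594]] c [ 447.1 -242.3] d 75.64488788877033 76.89927914036687 76
M [[437.29179163584797, -386.60393140533824], [493.43128421847297, -389.5376743590619], [468.685091129728, -361.3816646780822], [463.0477319032631, -417.7398687383732]] c [ 465.6 -388.8] d 56.21609622833241 56.63944724262069 58
S [[585.5413139675017, -289.10981724136224], [622.1617988727833, -291.0370565548997], [603.8517240870665, -271.93373540489097], [604.6052528839133, -308.8208757986816]] c [ 604.  -290.2] d 36.671162595009214 36.89483611671011 38
t=34.10 tcp [ 502.2 -363.5  340.2] yaw -92.9 w 85.4 F [-0.3 -0.4  0.3]
 tool delta [140.2 -40.3  15.8] rx -0.0 n 4 tilt [-0.  0. -1.]
 each: [ 35.  -10.1   4. ]
```

```bash
python3 -c "
from h import *
plan([.4656,-.3888,.19],None,45)"
```

```text
t=34.10 tcp [ 502.2 -363.5  340.2] yaw -92.9 w 85.4 F [-0.3 -0.4  0.3]
 tool delta [150.2 -35.1  27.4] rx -0.0 n 4 tilt [-0.001  0.001 -1.   ]
 each: [37.5 -8.8  6.8]
```

Call:
{"name": "move_arm", "arguments": {"deltas": "35 -9 7 0 0 0 1; 35 -9 7 0 0 0 1; 40 -9 7 0 0 0 1; 40 -9 6 0 0 0 1; 0 0 0 0 0 0 1; 0 0 0 0 0 0 1"}}

```text
time: 34.85
ee_pos: [0.4657, -0.3897, 0.1927]
ee_rot: [[0.002, 0.999, -0.051], [-0.002, -0.051, -0.999], [-1.0, 0.002, 0.002]]
wrist_force: [0.4, 0.1, 0.4]
width: 0.0851
```

Run:
```python
from h import *
plan([.4656,-.3888,.123],None,45)
grab("wrist","w22.png")
```

```text
t=34.85 tcp [ 465.7 -389.7  192.7] yaw -92.9 w 85.1 F [0.4 0.1 0.4]
 tool delta [69.7 -0.2 -1. ] rx -0.0 n 2 tilt [ 0.002 -0.002 -1.   ]
 each: [34.9 -0.1 -0.5]
```

View pics/w22.png

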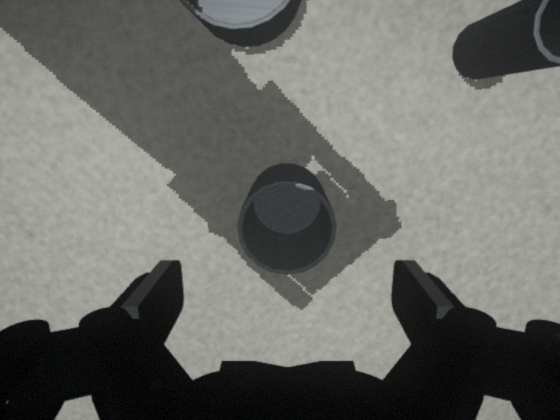

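The medium rim is centred at (287,228), between the fingers.

Run:
```python
from h import *
f,K,E=load("wrist");s=readout.observe();R=np.array(s["ee_rot"])
w=ray([(239,228),(335,228),(287,181),(287,273)],K,E,.07); print(((w-s["ee_pos"])@R*1000)[:,1:].round(1).tolist())
```

```text
[[-28.9, -0.7], [27.0, -0.7], [-1.0, -28.6], [-0.9, 28.0]]
```

Call:
{"name": "move_arm", "arguments": {"deltas": "30 0 0 0 0 0 1; 25 0 0 0 0 0 1; 13 0 0 0 0 0 1; 0 0 0 0 0 0 1; 0 0 0 0 0 0 0; 0 0 0 0 0 0 0; 0 0 0 0 0 0 0; 0 0 0 0 0 0 0"}}

```text
time: 35.9
ee_pos: [0.4656, -0.391, 0.1254]
ee_rot: [[0.003, 0.999, -0.053], [-0.003, -0.053, -0.999], [-1.0, 0.003, 0.003]]
wrist_force: [0.7, 0.5, 6.2]
width: 0.0557
```

Call:
{"name": "move_arm", "arguments": {"deltas": "-15 0 0 0 0 0 0; -30 0 0 0 0 0 0; -35 0 0 0 0 0 0; -10 0 0 0 0 0 0; 0 0 0 0 0 0 0"}}

```text
time: 36.52
ee_pos: [0.4644, -0.3898, 0.2132]
ee_rot: [[0.0, 0.999, -0.053], [-0.001, -0.053, -0.999], [-1.0, 0.0, 0.001]]
wrist_force: [0.2, 0.9, -1.9]
width: 0.0558
```

Run:
```python
from h import *
plan([.4471,-.2423,.215],None,45)
grab("wrist","w23.png")
```

```text
t=36.52 tcp [ 464.4 -389.8  213.2] yaw -93.0 w 55.8 F [ 0.2  0.9 -1.9]
 tool delta [  -1.8  -25.1 -146.4] rx -0.0 n 4 tilt [ 0.    -0.001 -1.   ]
 each: [ -0.5  -6.3 -36.6]
```

View pics/w23.png

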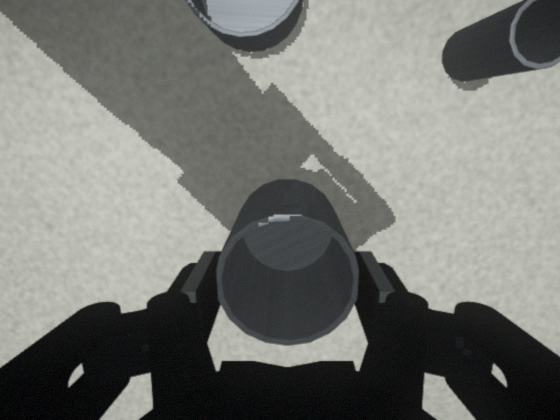

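Call:
{"name": "move_arm", "arguments": {"deltas": "0 -6 -30 0 0 0 0; 0 -7 -35 0 0 0 0; 0 -4 -15 0 0 0 0; 0 0 0 0 0 0 0; 0 0 0 0 0 0 0"}}

```text
time: 37.2
ee_pos: [0.4519, -0.3099, 0.2129]
ee_rot: [[0.0, 0.999, -0.053], [-0.001, -0.053, -0.999], [-1.0, 0.0, 0.001]]
wrist_force: [0.9, 0.1, -1.3]
width: 0.056
```

Run:
```python
from h import *
plan([.4471,-.2423,.215],None,45)
grab("wrist","w24.png")
```

```text
t=37.20 tcp [ 451.9 -309.9  212.9] yaw -93.0 w 56.0 F [ 0.9  0.1 -1.3]
 tool delta [ -2.1  -8.4 -67.3] rx -0.0 n 2 tilt [ 0.    -0.001 -1.   ]
 each: [ -1.1  -4.2 -33.6]
```

View pics/w24.png

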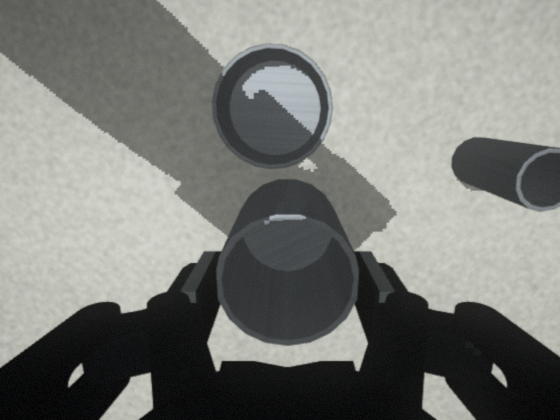

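Run:
```python
from h import *
f,K,E=load("wrist");s=readout.observe();R=np.array(s["ee_rot"])
for l,z in (([(213,106),(333,106),(272,43),(274,169)],.056),([(217,280),(359,280),(288,213),(288,344)],.1575)):
    w=ray(l,K,E,z); t=((w-s["ee_pos"])@R*1000)[:,1:]; print(t.round(1).tolist(), (t[:2,0].mean(),t[2:,1].mean()))
```

```text
[[-46.8, -69.1], [28.2, -69.1], [-9.5, -105.3], [-9.1, -29.4]] (np.float64(-9.306783910568452), np.float64(-67.35052494182975))
[[-28.3, -1.5], [28.0, -1.5], [-0.2, -29.2], [-0.1, 28.0]] (np.float64(-0.1409787191591132), np.float64(-0.6203442888251569))
```

Delta is (-9.2, -66.8). I go over the large beaker and down; the bottom starts at 87 mm and must end at 5 mm.

Call:
{"name": "move_arm", "arguments": {"deltas": "0 -3 -25 0 0 0 0; 0 -3 -25 0 0 0 0; 0 -3 -17 0 0 0 0; 0 0 0 0 0 0 0; 20 0 0 0 0 0 0; 0 0 0 0 0 0 0"}}

```text
time: 38.0
ee_pos: [0.4456, -0.2413, 0.1917]
ee_rot: [[-0.002, 0.999, -0.052], [0.002, -0.052, -0.999], [-1.0, -0.003, -0.002]]
wrist_force: [0.4, 0.8, -2.1]
width: 0.0556
```

Run:
```python
from h import *
plan([.4471,-.2423,.13],None,45)
grab("wrist","w25.png")
```

```text
t=38.00 tcp [ 445.6 -241.3  191.7] yaw -93.0 w 55.6 F [ 0.4  0.8 -2.1]
 tool delta [61.7  1.7  1. ] rx -0.0 n 2 tilt [-0.002  0.002 -1.   ]
 each: [30.8  0.9  0.5]
```

View pics/w25.png

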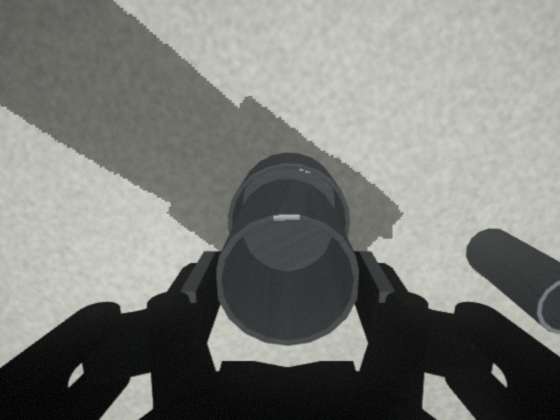

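Call:
{"name": "move_arm", "arguments": {"deltas": "15 1 0 0 0 0 0; 15 0 0 0 0 0 0; 12 0 0 0 0 0 0; 10 0 0 0 0 0 0; 6 0 0 0 0 0 0; 0 0 0 0 0 0 0"}}

```text
time: 38.8
ee_pos: [0.4471, -0.2416, 0.1344]
ee_rot: [[-0.001, 0.999, -0.053], [0.001, -0.053, -0.999], [-1.0, -0.001, -0.001]]
wrist_force: [1.0, -0.2, -1.6]
width: 0.0556
```

Call:
{"name": "move_arm", "arguments": {"deltas": "2 0 0 0 0 0 0; 1 0 0 0 0 0 0; 0 0 0 0 0 0 0"}}

```text
time: 39.17
ee_pos: [0.4473, -0.2418, 0.1321]
ee_rot: [[0.0, 0.999, -0.053], [-0.0, -0.053, -0.999], [-1.0, 0.0, 0.0]]
wrist_force: [-0.4, 0.1, -1.6]
width: 0.056
```

Call:
{"name": "move_arm", "arguments": {"deltas": "1.5 0 0 0 0 0 0; 0 0 0 0 0 0 0; 0 0 0 0 0 0 1; 0 0 0 0 0 0 1; 0 0 0 0 0 0 1; 0 0 0 0 0 0 1; -30 0 0 0 0 0 1; -40 0 0 0 0 0 1; -40 0 0 0 0 0 1; -30 0 0 0 0 0 1; 0 0 0 0 0 0 1"}}

```text
time: 40.55
ee_pos: [0.4483, -0.2426, 0.2736]
ee_rot: [[0.005, 0.999, -0.052], [-0.004, -0.052, -0.999], [-1.0, 0.005, 0.004]]
wrist_force: [-1.5, -0.0, -0.2]
width: 0.0855
```

Run:
```python
from h import *
plan([.604,-.2902,.22],None,45)
grab("wrist","w26.png")
```

```text
t=40.55 tcp [ 448.3 -242.6  273.6] yaw -93.0 w 85.5 F [-1.5 -0.  -0.2]
 tool delta [ 54.6 157.7  39.2] rx -0.0 n 4 tilt [ 0.005 -0.004 -1.   ]
 each: [13.6 39.4  9.8]
```

View pics/w26.png

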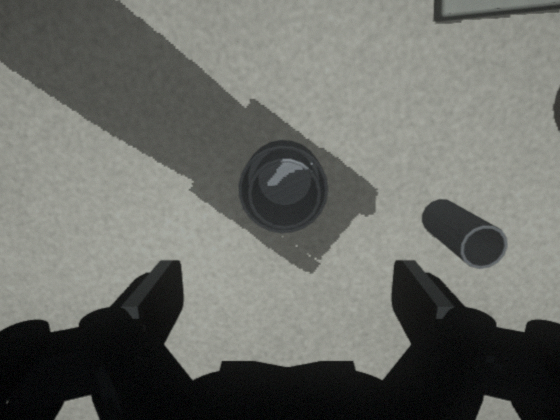

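The medium beaker is nested in the large at (284,187). Now the small one.

Call:
{"name": "move_arm", "arguments": {"deltas": "5 40 10 0 0 0 1; 15 40 10 0 0 0 1; 17 40 10 0 0 0 1; 17 38 9 0 0 0 1; 0 0 0 0 0 0 1; 0 0 0 0 0 0 1"}}

```text
time: 41.35
ee_pos: [0.602, -0.2885, 0.2144]
ee_rot: [[-0.003, 0.999, -0.052], [0.002, -0.052, -0.999], [-1.0, -0.003, -0.002]]
wrist_force: [-0.1, -0.5, 0.6]
width: 0.0853
```

Run:
```python
from h import *
plan([.604,-.2902,.14],None,45)
grab("wrist","w27.png")
```

```text
t=41.35 tcp [ 602.  -288.5  214.4] yaw -93.0 w 85.3 F [-0.1 -0.5  0.6]
 tool delta [74.4  2.3  1.8] rx -0.0 n 2 tilt [-0.003  0.002 -1.   ]
 each: [37.2  1.1  0.9]
```

View pics/w27.png

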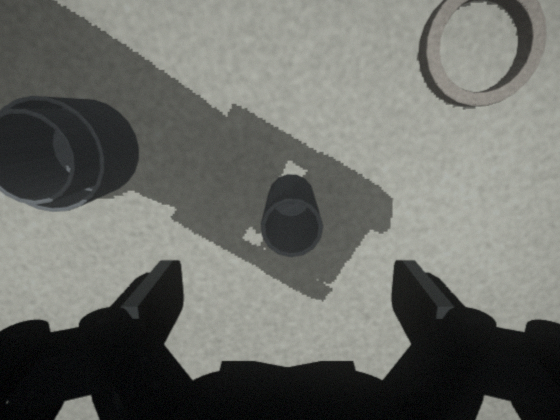

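Run:
```python
from h import *
f,K,E=load("wrist");s=readout.observe();R=np.array(s["ee_rot"])
w=ray([(261,228),(322,228),(292,199),(292,257)],K,E,.084); print(((w-s["ee_pos"])@R*1000)[:,1:].round(1).tolist())
```

```text
[[-16.5, 2.3], [20.4, 2.2], [2.2, -15.9], [2.3, 21.2]]
```

Call:
{"name": "move_arm", "arguments": {"deltas": "30 1.5 0.5 0 0 0 1; 25 0 0 0 0 0 1; 18 0 0 0 0 0 1; 0 0 0 0 0 0 1; 0 0 0 0 0 0 0; 0 0 0 0 0 0 0; 0 0 0 0 0 0 0; 0 0 0 0 0 0 0; 0 0 0 0 0 0 0"}}

```text
time: 42.52
ee_pos: [0.6051, -0.2901, 0.1453]
ee_rot: [[0.002, 0.999, -0.052], [-0.002, -0.052, -0.999], [-1.0, 0.002, 0.001]]
wrist_force: [-1.8, 1.2, 5.8]
width: 0.0358
```

Call:
{"name": "move_arm", "arguments": {"deltas": "-15 0 0 0 0 0 0; -35 0 0 0 0 0 0; -40 0 0 0 0 0 0; -30 0 0 0 0 0 0; 0 0 0 0 0 0 0"}}

```text
time: 43.15
ee_pos: [0.6056, -0.2902, 0.2674]
ee_rot: [[0.006, 0.999, -0.052], [-0.004, -0.052, -0.999], [-1.0, 0.006, 0.004]]
wrist_force: [-0.4, -0.8, -0.7]
width: 0.0355
```

```bash
python3 -c "
from h import *
plan([.450,-.312,.263],None,45)"
```

```text
t=43.15 tcp [ 605.6 -290.2  267.4] yaw -93.0 w 35.5 F [-0.4 -0.8 -0.7]
 tool delta [   3.5 -154.3   29.9] rx -0.0 n 4 tilt [ 0.006 -0.004 -1.   ]
 each: [  0.9 -38.6   7.5]
```

Call:
{"name": "move_arm", "arguments": {"deltas": "0 -39 7 0 0 0 0; 0 -39 7 0 0 0 0; 0 -39 8 0 0 0 0; 0 -37 8 0 0 0 0; 0 0 0 0 0 0 0; 0 0 0 0 0 0 0"}}

```text
time: 43.9
ee_pos: [0.449, -0.3112, 0.2623]
ee_rot: [[-0.001, 0.999, -0.053], [0.001, -0.053, -0.999], [-1.0, -0.001, -0.001]]
wrist_force: [0.3, 0.8, -1.1]
width: 0.0357
```

Run:
```python
from h import *
plan([.4473,-.2418,.263],None,45)
f,K,E=grab("wrist","w28.png")
```

```text
t=43.90 tcp [ 449.  -311.2  262.3] yaw -93.0 w 35.7 F [ 0.3  0.8 -1.1]
 tool delta [ -0.6  -5.4 -69.2] rx -0.0 n 2 tilt [-0.001  0.001 -1.   ]
 each: [ -0.3  -2.7 -34.6]
```

View pics/w28.png

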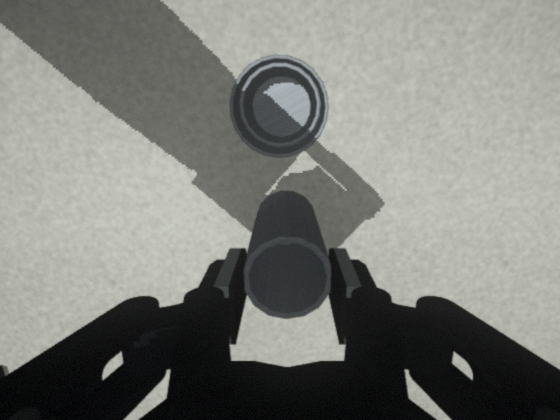

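Run:
```python
from h import *
f,K,E=load("wrist");s=readout.observe();R=np.array(s["ee_rot"])
a=cv2.resize(cv2.cvtColor(f[45:165,220:340],cv2.COLOR_RGB2BGR),(600,600),interpolation=cv2.INTER_CUBIC)
cv2.imwrite("pics/z28.png",np.clip(255*(a/255.)**.5,0,255).astype(np.uint8))
w=ray([(244,278),(331,278),(288,236),(288,318)],K,E,.201); print(((w-s["ee_pos"])@R*1000)[:,1:].round(1).tolist())
```

```text
[[-18.8, 0.7], [17.3, 0.7], [-0.5, -17.7], [-0.5, 19.5]]
```

View pics/z28.png

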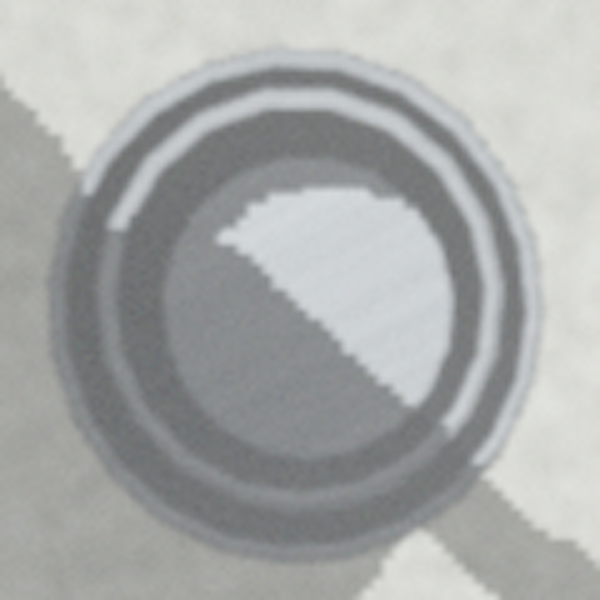

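Run:
```python
from h import *
f,K,E=load("wrist");s=readout.observe();R=np.array(s["ee_rot"])
p=np.array([(100,296),(502,296),(300,86),(302,506)])/5.+[220,45]-.4
w=ray(p,K,E,.075); t=((w-s["ee_pos"])@R*1000)[:,1:]; print(t.round(1).tolist(),t[:2,0].mean(),t[2:,1].mean())
```

```text
[[-34.5, -70.9], [22.4, -70.8], [-6.0, -98.6], [-6.0, -41.4]] -6.017856253766613 -69.99458978498332
```

Call:
{"name": "move_arm", "arguments": {"deltas": "0 -2 -25 0 0 0 0; 0 -2 -25 0 0 0 0; 0 -1.5 -20.5 0 0 0 0; 0 0 0 0 0 0 0; 20 0 0 0 0 0 0; 0 0 0 0 0 0 0"}}

```text
time: 44.7
ee_pos: [0.4467, -0.2403, 0.2421]
ee_rot: [[-0.003, 0.999, -0.052], [0.002, -0.052, -0.999], [-1.0, -0.003, -0.002]]
wrist_force: [0.8, -0.7, -0.3]
width: 0.0352
```

Run:
```python
from h import *
plan([.4473,-.2418,.1553],None,45)
f,K,E=grab("wrist","w29.png")
```

```text
t=44.70 tcp [ 446.7 -240.3  242.1] yaw -93.0 w 35.2 F [ 0.8 -0.7 -0.3]
 tool delta [86.8  0.9  1.6] rx -0.0 n 2 tilt [-0.003  0.002 -1.   ]
 each: [43.4  0.5  0.8]
```

View pics/w29.png

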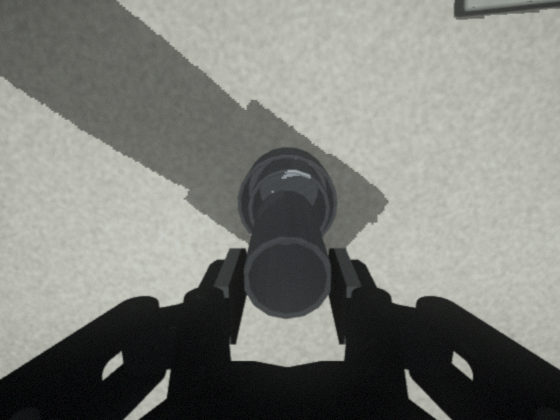

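Call:
{"name": "move_arm", "arguments": {"deltas": "15 0.5 1 0 0 0 0; 15 0 0 0 0 0 0; 15 0 0 0 0 0 0; 15 0 0 0 0 0 0; 12 0 0 0 0 0 0; 8 0 0 0 0 0 0; 4 0 0 0 0 0 0; 0 0 0 0 0 0 0"}}

```text
time: 45.75
ee_pos: [0.4478, -0.2418, 0.1594]
ee_rot: [[-0.0, 0.999, -0.053], [0.0, -0.053, -0.999], [-1.0, -0.0, -0.0]]
wrist_force: [-0.1, 0.4, -1.4]
width: 0.0354
```

Call:
{"name": "move_arm", "arguments": {"deltas": "2 0 0 0 0 0 0; 1.5 0 0 0 0 0 0; 0 0 0 0 0 0 0; 0 0 0 0 0 0 1; 0 0 0 0 0 0 1; 0 0 0 0 0 0 1; 0 0 0 0 0 0 1; -30 0 0 0 0 0 1; -40 0 0 0 0 0 1; -40 0 0 0 0 0 1; -20 0 0 0 0 0 1; 0 0 0 0 0 0 1"}}

```text
time: 47.25
ee_pos: [0.4484, -0.2423, 0.2881]
ee_rot: [[0.004, 0.999, -0.052], [-0.003, -0.052, -0.999], [-1.0, 0.004, 0.003]]
wrist_force: [-0.2, 0.3, -0.4]
width: 0.0854
```

Run:
```python
from h import *
plan([.7257,-.0472,.20],-93,45)
f,K,E=grab("wrist","w30.png"); grab("scene","s30.png")
```

```text
t=47.25 tcp [ 448.4 -242.3  288.1] yaw -93.0 w 85.4 F [-0.2  0.3 -0.4]
 tool delta [  88.5  266.3 -209.6] rx -0.0 n 8 tilt [ 0.004 -0.003 -1.   ]
 each: [ 11.1  33.3 -26.2]
```

View pics/w30.png

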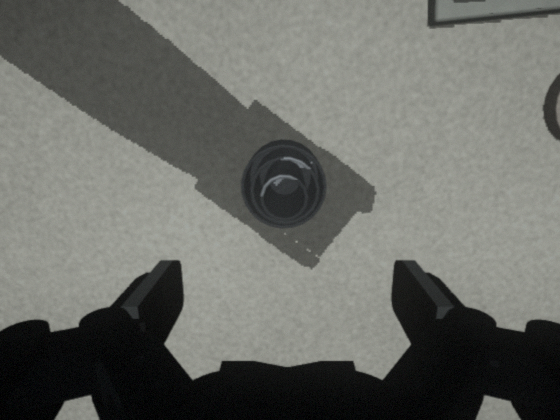

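View pics/s30.png

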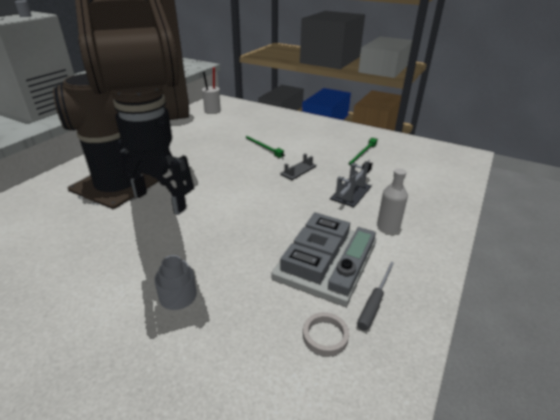

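All three beakers are nested. On the way to the button I check both jaws with the shadow out of the way.

Call:
{"name": "move_arm", "arguments": {"deltas": "0 16.5 -46 0 0 0 0.5; 0 16.5 -46 0 0 0 0; 0 16.5 -46 0 0 0 0; 0 16.5 -46 0 0 0 0; 0 16.5 -46 0 0 0 0; 0 16.5 -46 0 0 0 0; 0 16.5 -46 0 0 0 0; 0 16.5 -46 0 0 0 0; 0 16.5 -46 0 0 0 0; 0 0 0 0 0 0 0; 0 0 0 0 0 0 0"}}

```text
time: 48.72
ee_pos: [0.6171, 0.1637, 0.2838]
ee_rot: [[-0.004, 0.999, -0.052], [-0.001, -0.052, -0.999], [-1.0, -0.004, 0.001]]
wrist_force: [0.8, 0.3, 0.1]
width: -0.0
```

Run:
```python
from h import *
plan([.7257,-.0472,.20],-93,45)
f,K,E=grab("wrist","w31.png")
```

```text
t=48.73 tcp [617.1 163.7 283.8] yaw -93.0 w -0.0 F [0.8 0.3 0.1]
 tool delta [ 83.6 119.7 204.8] rx 0.0 n 6 tilt [-0.004 -0.001 -1.   ]
 each: [13.9 20.  34.1]
```

View pics/w31.png

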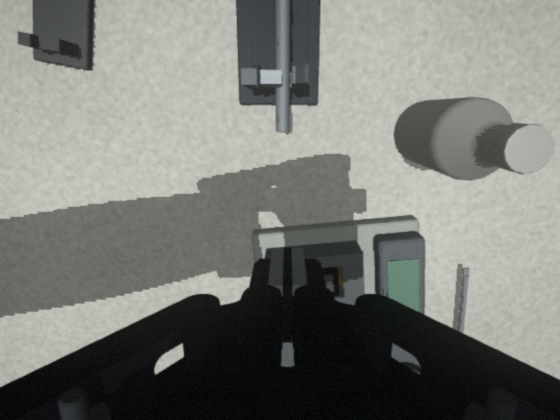

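jaw_a is clearly closed over the rod at (271,76). Now the button.

Call:
{"name": "move_arm", "arguments": {"deltas": "0 20 35 0 0 0 0; 0 20 35 0 0 0 0; 0 20 35 0 0 0 0; 5 20 35 0 0 0 0; 20 20 34 0 0 0 0; 30 20 32 0 0 0 0; 0 0 0 0 0 0 0; 0 0 0 0 0 0 0"}}

```text
time: 49.78
ee_pos: [0.7263, -0.0489, 0.231]
ee_rot: [[-0.001, 0.999, -0.054], [0.0, -0.054, -0.999], [-1.0, -0.001, -0.0]]
wrist_force: [0.2, -0.0, 0.1]
width: -0.0003
```

Run:
```python
from h import *
plan([.7257,-.0472,.150],-93,45)
f,K,E=grab("wrist","w32.png"); grab("scene","s32.png")
```

```text
t=49.77 tcp [726.3 -48.9 231. ] yaw -93.1 w -0.3 F [ 0.2 -0.   0.1]
 tool delta [81.  -0.6 -1.6] rx -0.1 n 2 tilt [-0.001  0.    -1.   ]
 each: [40.5 -0.3 -0.8]
```

View pics/w32.png

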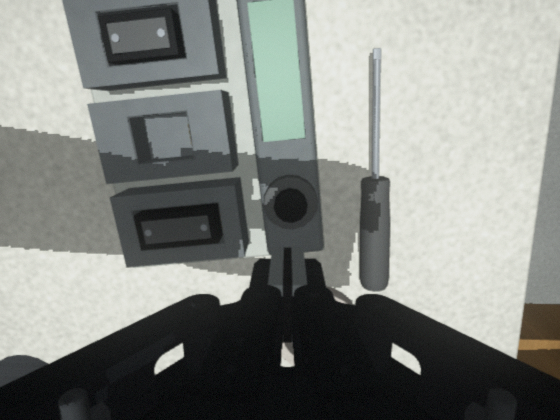

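Run:
```python
from h import *
f,K,E=load("wrist");s=readout.observe();R=np.array(s["ee_rot"])
w=ray([(290.5,204),(274,204),(307,204)],K,E,.063); print(w*1000,((w-s["ee_pos"])@R*1000).round(1).tolist())
```

```text
[[728.3339663  -46.32519163  63.        ]
 [716.70658283 -45.69969342  63.        ]
 [739.96135681 -46.95069022  63.        ]] [[169.6, 1.1, -1.5], [169.6, -10.6, -1.5], [169.6, 12.7, -1.5]]
```

The two button measurements agree (offset +1.1, -1.5 mm). I go down and press.

Call:
{"name": "move_arm", "arguments": {"deltas": "30 1 -1.5 0 0 0 0; 30 0 0 0 0 0 0; 20 0 0 0 0 0 0; 10 0 0 0 0 0 0; 0 0 0 0 0 0 0"}}

```text
time: 50.5
ee_pos: [0.728, -0.0464, 0.1411]
ee_rot: [[0.0, 0.999, -0.052], [0.0, -0.052, -0.999], [-1.0, 0.0, -0.0]]
wrist_force: [0.7, -0.2, 0.4]
width: 0.0001
```

Call:
{"name": "move_arm", "arguments": {"deltas": "4 0 0 0 0 0 0; 3 0 0 0 0 0 0; 2 0 0 0 0 0 0; 0 0 0 0 0 0 0"}}

```text
time: 51.0
ee_pos: [0.7289, -0.0469, 0.1337]
ee_rot: [[0.003, 0.999, -0.053], [-0.0, -0.053, -0.999], [-1.0, 0.003, 0.0]]
wrist_force: [0.5, 0.5, 5.1]
width: -0.0
```

Call:
{"name": "move_arm", "arguments": {"deltas": "2 0 0 0 0 0 0; 2 0 0 0 0 0 0; 0 0 0 0 0 0 0; 0 0 0 0 0 0 0"}}

```text
time: 51.5
ee_pos: [0.7292, -0.0469, 0.1335]
ee_rot: [[0.002, 0.999, -0.052], [-0.001, -0.052, -0.999], [-1.0, 0.002, 0.001]]
wrist_force: [-6.4, 2.3, 16.8]
width: 0.0001
```

It stopped hard after only about 2.5 mm of travel: the closed fingertips, about 30 mm across, land on the ring around the 24 mm cap. I'll back off and press with a single corner of the fingertips, with the tool tilted.

Call:
{"name": "move_arm", "arguments": {"deltas": "-10 0 0 0 0 0 0; -30 0 0 0 0 0 0; 0 0 0 0 0 0 0"}}

```text
time: 51.88
ee_pos: [0.7291, -0.047, 0.1705]
ee_rot: [[0.005, 0.999, -0.053], [-0.001, -0.053, -0.999], [-1.0, 0.005, 0.001]]
wrist_force: [0.9, -0.3, 0.3]
width: -0.0003
```

Run:
```python
from h import *
np.set_printoptions(precision=1,suppress=True)
f,K,E=grab("wrist","w33.png"); f2,_,_=grab("scene","s33.png")
a=cv2.resize(cv2.cvtColor(f[130:400,160:420],cv2.COLOR_RGB2BGR),(578,600),interpolation=cv2.INTER_CUBIC)
cv2.imwrite("pics/z33.png",np.clip(255*(a/255.)**.4,0,255).astype(np.uint8))
from scipy.spatial.transform import Rotation as Ro
s=readout.observe();R=np.array(s["ee_rot"]);p=np.array(s["ee_pos"])*1000; print(p,s["qpos"])
B=np.array([728.3,-46.5,63])
for sy in(1,-1):
  for sz in (1,-1):
    R2=R@Ro.from_rotvec(np.radians([0,20*sy,20*sz])).as_matrix()
    C=np.array([[73,y,z] for y in(-14,14) for z in(-11,11)])@R2.T
    print(sy,sz,"corner rel heights",C[:,2]-C[:,2].min(),"low",[(-14,-11),(-14,11),(14,-11),(14,11)][C[:,2].argmin()],"lateral",C[C[:,2].argmin()][:2], "xdir",R2[:,0]*100)
```

```text
[727.4 -46.7 166.9] [-0.2  0.5  1.5 -0.   1.1 -0.2]
1 1 corner rel heights [ 7.4  0.  16.7  9.3] low (-14, 11) lateral [12.6 14.3] xdir [ 35.1  31.7 -88.1]
1 -1 corner rel heights [16.8  9.4  7.4  0. ] low (14, 11) lateral [-11.2  15.6] xdir [-31.8  35.2 -88. ]
-1 1 corner rel heights [ 0.   7.4  9.3 16.7] low (-14, -11) lateral [ 11.1 -15.6] xdir [ 31.6 -35.2 -88.1]
-1 -1 corner rel heights [ 9.4 16.8  0.   7.4] low (14, -11) lateral [-12.8 -14.3] xdir [-35.3 -31.7 -88. ]
```

View pics/z33.png

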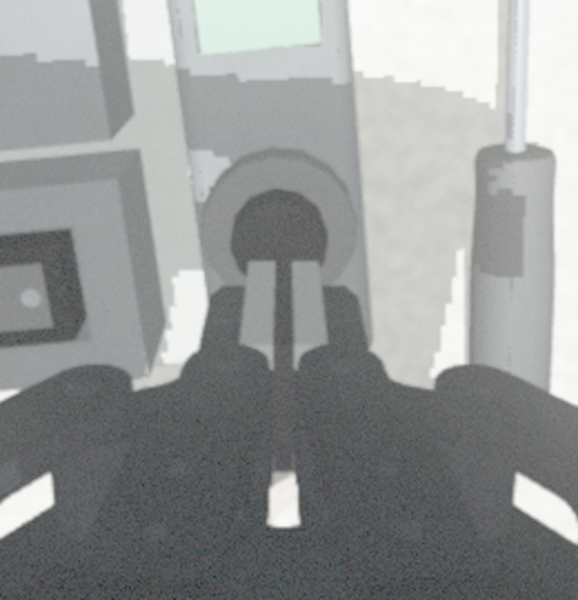

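The tips are about 16 × 22 mm, so their corners hit the raised ring. I pitch the tool by 20° about its y axis so only one edge (16 mm wide, inside the cap) presses.

Call:
{"name": "move_arm", "arguments": {"deltas": "0 1 19.5 0 0 0 0; 0 0 0 0 10 0 0; 0 0 0 0 10 0 0; 0 0 0 0 0 0 0; 0 0 0 0 0 0 0"}}

```text
time: 52.6
ee_pos: [0.7275, -0.0668, 0.1669]
ee_rot: [[0.017, 0.999, -0.05], [0.34, -0.053, -0.939], [-0.94, -0.002, -0.34]]
wrist_force: [-0.2, 1.1, -0.1]
width: 0.0001
```

Run:
```python
from h import *
np.set_printoptions(precision=1,suppress=True)
s=readout.observe();R=np.array(s["ee_rot"]);p=np.array(s["ee_pos"])*1000
e=p+np.array([73,0,11])@R.T; b=np.array([728.3,-46.4,63]); print(p,"edge",e,"edge-button",e-b, s["wrist_force"])
print("target edge", b+R@[0,0,5]); print("tool delta to target",R.T@(b+np.array([0,-5,0])-e))
f,K,E=grab("wrist","w34.png"); grab("scene","s34.png")
```

```text
[727.5 -66.8 166.9] edge [728.2 -52.3  94.5] edge-button [-0.1 -5.9 31.5] [-0.2  1.1 -0.1]
target edge [728.  -51.1  61.3]
tool delta to target [30.   0.1  9.9]
```

View pics/w34.png

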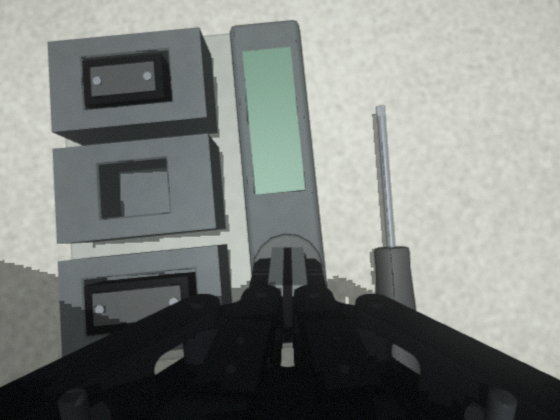

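Call:
{"name": "move_arm", "arguments": {"deltas": "14 0 4.5 0 0 0 0; 11 0 3.5 0 0 0 0; 0 0 0 0 0 0 0; 3.8 0 1.2 0 0 0 0; 2.8 0 1 0 0 0 0; 0 0 0 0 0 0 0"}}

```text
time: 53.45
ee_pos: [0.7282, -0.065, 0.1355]
ee_rot: [[0.019, 0.999, -0.049], [0.342, -0.053, -0.938], [-0.94, 0.001, -0.342]]
wrist_force: [-0.4, 0.1, 1.8]
width: 0.0003
```

Contact is beginning at TCP z 135.5, as predicted. I press 6 mm further.

Call:
{"name": "move_arm", "arguments": {"deltas": "1.9 0 0.7 0 0 0 0; 1.9 0 0.7 0 0 0 0; 1.9 0 0.7 0 0 0 0; 0 0 0 0 0 0 0; 0 0 0 0 0 0 0"}}

```text
time: 54.08
ee_pos: [0.7284, -0.0651, 0.1315]
ee_rot: [[0.018, 0.999, -0.048], [0.343, -0.052, -0.938], [-0.939, 0.001, -0.343]]
wrist_force: [-4.8, 0.7, 11.0]
width: -0.0
```

Call:
{"name": "move_arm", "arguments": {"deltas": "1.9 0 0.7 0 0 0 0; 0 0 0 0 0 0 0; 0 0 0 0 0 0 0"}}

```text
time: 54.45
ee_pos: [0.7285, -0.0651, 0.1313]
ee_rot: [[0.018, 0.999, -0.048], [0.343, -0.051, -0.938], [-0.939, 0.0, -0.344]]
wrist_force: [-8.6, 0.7, 17.7]
width: -0.0001
```

Run:
```python
from h import *
f,K,E=grab("wrist","w35.png")
f2,_,_=grab("scene","s35.png")
a=cv2.resize(cv2.cvtColor(f[200:350,210:370],cv2.COLOR_RGB2BGR),(640,600),interpolation=cv2.INTER_CUBIC)
cv2.imwrite("pics/z35.png",np.clip(255*(a/255.)**.4,0,255).astype(np.uint8))
a=cv2.resize(cv2.cvtColor(f2[220:300,300:400],cv2.COLOR_RGB2BGR),(700,560),interpolation=cv2.INTER_CUBIC)
cv2.imwrite("pics/zs35.png",np.clip(255*(a/255.)**.4,0,255).astype(np.uint8))
```

```text
(no output)
```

View pics/z35.png

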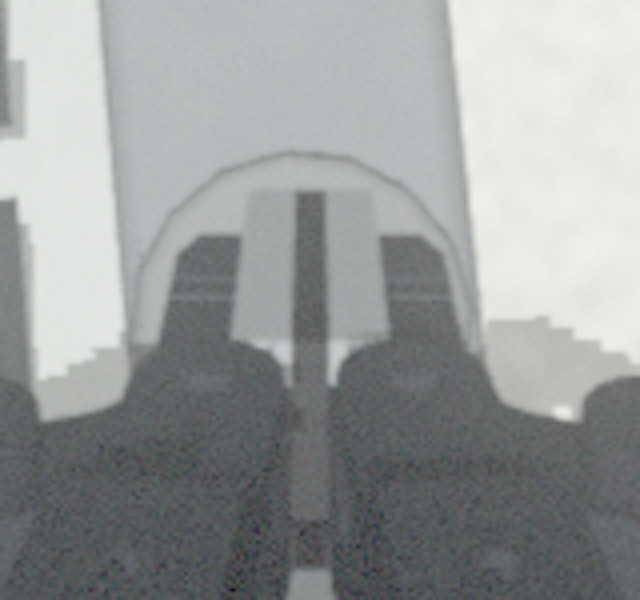

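View pics/zs35.png

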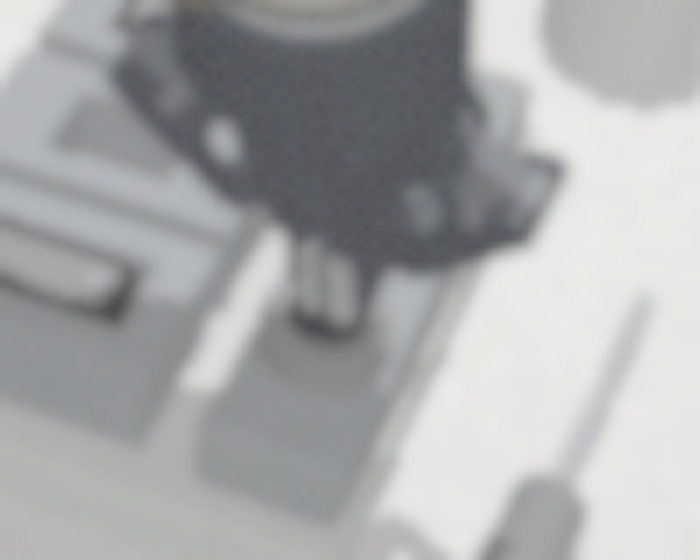

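It stopped hard again near 4 mm of travel, which is borderline. The dark finger bodies beside the pads make the closed tips about 30 mm wide, so they still catch the ring. I'll press with a single finger: open partly, offset sideways and keep the pitch.

Call:
{"name": "move_arm", "arguments": {"deltas": "-10 0 -3.5 0 0 0 0; -18 0 -6.5 0 0 0 0.3; 0 10 0 0 0 0 0.3; 0 10 0 0 0 0 0.3; 0 0 0 0 0 0 0.3; 0 0 0 0 0 0 0.3"}}

```text
time: 55.3
ee_pos: [0.7476, -0.0662, 0.1552]
ee_rot: [[0.016, 0.999, -0.05], [0.342, -0.052, -0.938], [-0.94, -0.002, -0.342]]
wrist_force: [0.2, 0.9, -0.7]
width: 0.0259
```

Run:
```python
from h import *
np.set_printoptions(precision=1,suppress=True)
s=readout.observe();R=np.array(s["ee_rot"]);p=np.array(s["ee_pos"])*1000
e=p+np.array([73,-20,11])@R.T; b=np.array([728.3,-46.4,63]); print(p,s["width"],"edge-button",e-b, s["wrist_force"])
f,K,E=grab("wrist","w36.png")
a=cv2.resize(cv2.cvtColor(f[180:380,180:400],cv2.COLOR_RGB2BGR),(660,600),interpolation=cv2.INTER_CUBIC)
cv2.imwrite("pics/z36.png",np.clip(255*(a/255.)**.4,0,255).astype(np.uint8))
```

```text
[747.6 -66.2 155.2] 0.025919773135142796 edge-button [-0.  -4.1 19.8] [ 0.2  0.9 -0.7]
```

View pics/z36.png

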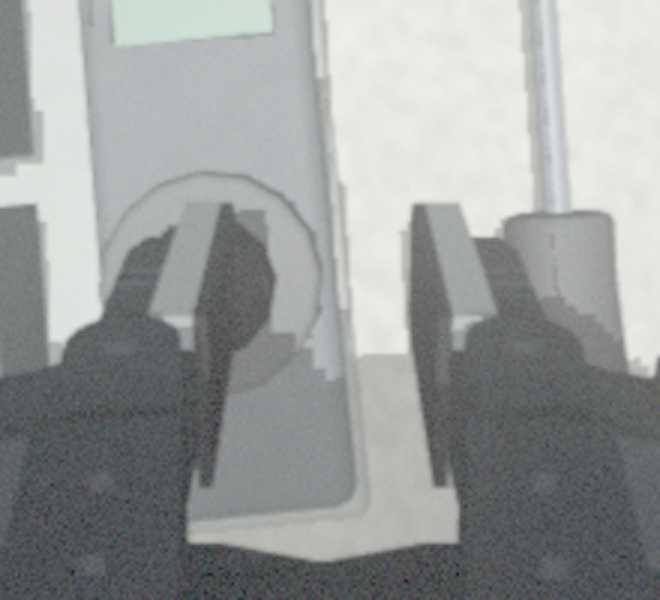

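Call:
{"name": "move_arm", "arguments": {"deltas": "9 0 3.3 0 0 0 0.3; 7 0 2.5 0 0 0 0.3; 2.8 0 1 0 0 0 0.3; 0 0 0 0 0 0 0.3; 1.9 0 0.7 0 0 0 0.3; 1.9 0 0.7 0 0 0 0.3; 0 0 0 0 0 0 0.3; 0 0 0 0 0 0 0.3"}}

```text
time: 56.35
ee_pos: [0.748, -0.0662, 0.1328]
ee_rot: [[0.018, 0.999, -0.049], [0.342, -0.052, -0.938], [-0.94, 0.0, -0.342]]
wrist_force: [-1.8, -0.4, 3.8]
width: 0.0254
```

Call:
{"name": "move_arm", "arguments": {"deltas": "1.9 0 0.7 0 0 0 0.3; 1.9 0 0.7 0 0 0 0.3; 0 0 0 0 0 0 0.3; 0 0 0 0 0 0 0.3"}}

```text
time: 56.85
ee_pos: [0.7482, -0.0663, 0.1311]
ee_rot: [[0.018, 0.999, -0.048], [0.343, -0.052, -0.938], [-0.939, -0.0, -0.343]]
wrist_force: [-5.9, -0.1, 12.4]
width: 0.0259
```

Call:
{"name": "move_arm", "arguments": {"deltas": "1.9 0 0.7 0 0 0 0.3; 1 0 0.3 0 0 0 0.3; 0 0 0 0 0 0 0.3; 0 0 0 0 0 0 0.3"}}

```text
time: 57.35
ee_pos: [0.7484, -0.0663, 0.1308]
ee_rot: [[0.017, 0.999, -0.048], [0.344, -0.051, -0.938], [-0.939, -0.0, -0.344]]
wrist_force: [-10.1, 0.1, 20.4]
width: 0.0256
```

Run:
```python
from h import *
f,K,E=grab("wrist","w37.png")
a=cv2.resize(cv2.cvtColor(f[180:380,180:400],cv2.COLOR_RGB2BGR),(660,600),interpolation=cv2.INTER_CUBIC)
cv2.imwrite("pics/z37.png",np.clip(255*(a/255.)**.4,0,255).astype(np.uint8))
f2,_,_=grab("scene","s37.png")
a=cv2.resize(cv2.cvtColor(f2[240:290,315:375],cv2.COLOR_RGB2BGR),(720,600),interpolation=cv2.INTER_CUBIC)
cv2.imwrite("pics/zs37.png",np.clip(255*(a/255.)**.4,0,255).astype(np.uint8))
```

```text
(no output)
```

View pics/z37.png

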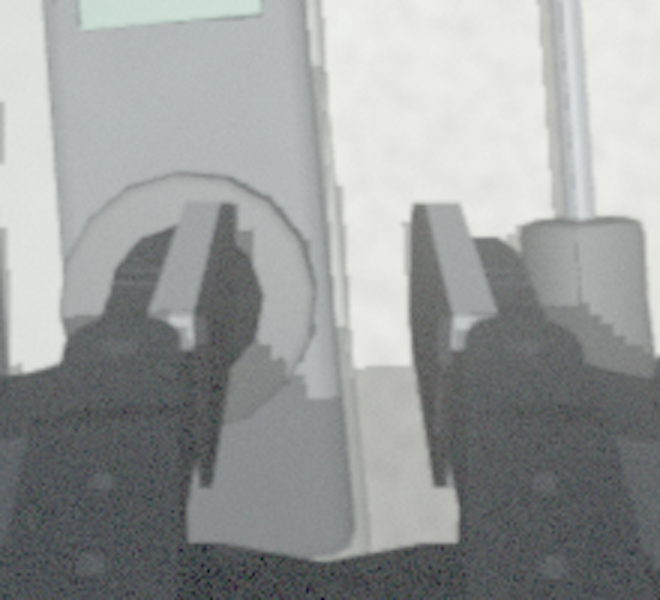

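View pics/zs37.png

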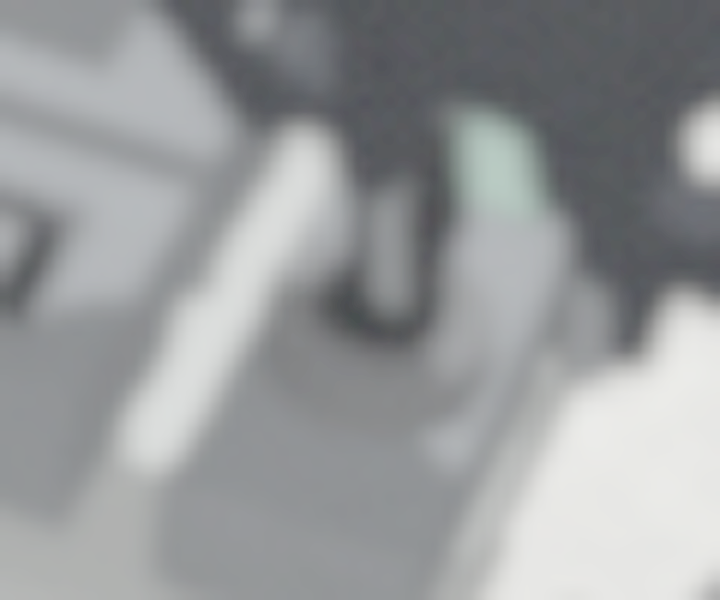

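I now measure the force-travel curve while releasing, to see whether the full 6 mm was used.

Call:
{"name": "move_arm", "arguments": {"deltas": "-4.7 0 -1.7 0 0 0 0.3; 0 0 0 0 0 0 0.3; 0 0 0 0 0 0 0.3"}}

```text
time: 57.82
ee_pos: [0.7483, -0.0663, 0.1314]
ee_rot: [[0.019, 0.999, -0.049], [0.342, -0.053, -0.938], [-0.94, 0.001, -0.342]]
wrist_force: [-2.0, 0.8, 8.4]
width: 0.0254
```

Call:
{"name": "move_arm", "arguments": {"deltas": "-1.4 0 -0.5 0 0 0 0.3; 0 0 0 0 0 0 0.3; 0 0 0 0 0 0 0.3"}}

```text
time: 58.2
ee_pos: [0.7482, -0.0663, 0.1318]
ee_rot: [[0.019, 0.999, -0.049], [0.341, -0.053, -0.938], [-0.94, 0.001, -0.342]]
wrist_force: [0.4, 0.5, 4.9]
width: 0.0254
```

Call:
{"name": "move_arm", "arguments": {"deltas": "-1.4 0 -0.5 0 0 0 0.3; 0 0 0 0 0 0 0.3; 0 0 0 0 0 0 0.3"}}

```text
time: 58.58
ee_pos: [0.7481, -0.0663, 0.1332]
ee_rot: [[0.019, 0.999, -0.049], [0.341, -0.053, -0.938], [-0.94, 0.001, -0.342]]
wrist_force: [0.6, 0.5, 3.7]
width: 0.0257
```

Call:
{"name": "move_arm", "arguments": {"deltas": "-1.4 0 -0.5 0 0 0 0.3; 0 0 0 0 0 0 0.3; 0 0 0 0 0 0 0.3"}}

```text
time: 58.95
ee_pos: [0.748, -0.0663, 0.1346]
ee_rot: [[0.019, 0.999, -0.049], [0.341, -0.053, -0.938], [-0.94, 0.001, -0.342]]
wrist_force: [2.2, 0.2, 3.6]
width: 0.0259
```

Call:
{"name": "move_arm", "arguments": {"deltas": "-1.4 0 -0.5 0 0 0 0.3; 0 0 0 0 0 0 0.3; 0 0 0 0 0 0 0.3"}}

```text
time: 59.32
ee_pos: [0.7479, -0.0663, 0.136]
ee_rot: [[0.018, 0.999, -0.049], [0.341, -0.053, -0.938], [-0.94, -0.0, -0.342]]
wrist_force: [2.0, -0.9, 2.8]
width: 0.0256
```

Call:
{"name": "move_arm", "arguments": {"deltas": "-1.4 0 -0.5 0 0 0 0.3; 0 0 0 0 0 0 0.3; 0 0 0 0 0 0 0.3"}}

```text
time: 59.7
ee_pos: [0.7476, -0.0663, 0.1373]
ee_rot: [[0.017, 0.999, -0.049], [0.342, -0.052, -0.938], [-0.94, -0.001, -0.342]]
wrist_force: [0.8, 0.0, 0.9]
width: 0.0252
```

The curve settles it: contact at TCP z≈137.2, the spring force rises to its specified 5 N at 131.6, then a hard stop. That is about 5.8 mm of travel, fully pressed. I retreat and do the last checks.

Call:
{"name": "move_arm", "arguments": {"deltas": "-19 0 -7 0 0 0 0.3; -28 0 -10 0 0 0 0.3; -38 0 -14 0 0 0 0.5; -38 0 -14 0 0 0 1; 0 0 0 0 -10 0 1; 0 0 0 0 -10 0 1; 0 0 -30 0 0 0 1; 0 -20 -30 0 0 0 1; 0 -20 -20 0 0 0 1; 0 0 0 0 0 0 1; 0 0 0 0 0 0 1"}}

```text
time: 61.08
ee_pos: [0.7124, 0.0155, 0.2694]
ee_rot: [[0.001, 0.999, -0.053], [-0.001, -0.053, -0.999], [-1.0, 0.001, 0.001]]
wrist_force: [0.1, 0.6, -0.4]
width: 0.0854
```

Run:
```python
from h import *
plan([.6,0,.25])
f,K,E=grab("wrist","w40.png"); grab("top","t40.png"); grab("scene","s40.png")
```

```text
t=61.08 tcp [712.4  15.5 269.4] yaw -93.0 w 85.4 F [ 0.1  0.6 -0.4]
 tool delta [  19.4 -111.4   21.4] rx -0.0 n 3 tilt [ 0.001 -0.001 -1.   ]
 each: [  6.5 -37.1   7.1]
```

View pics/w40.png

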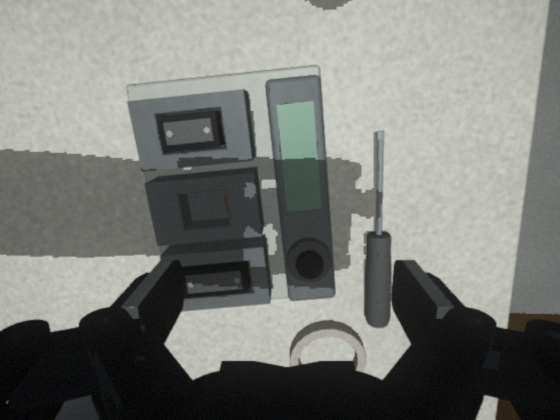

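View pics/s40.png

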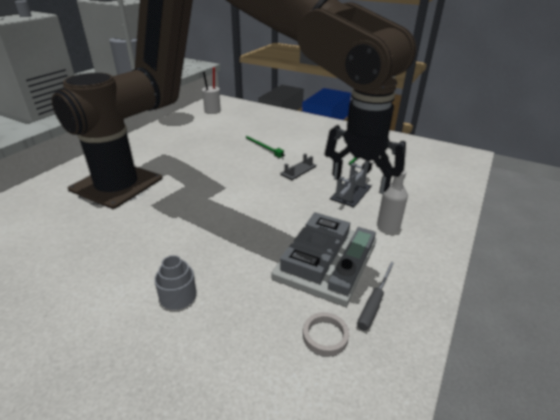

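View pics/t40.png

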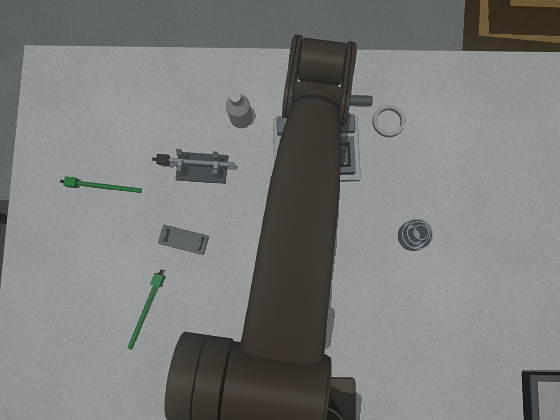

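All the views look right: both modules are flush, the probe is in the clip, the beakers are nested, the bystanders are unmoved and the gripper is clear. I hand in.

```bash
python3 -c "
from rig import order
print(order.sign_off())"
```

```text
the job is handed in; nothing more can be done
None
```

The bench is ready and the job is handed in, at about 61 s of the 210 s allowed.

- **Modules:** only the long and mid modules were on the bench; there was no short one. Both are pushed home in their docks. Each stopped hard with the fingertips at the dock-top height, and the pictures show them flush.
- **Probe:** it sits in both forks. The rod's axis height came out at 44 mm, and it is about 0.5 mm off centre along the slot. Close views show both jaws closed over the rod; jaw_b was clear from the start, and jaw_a was in shadow in the first look, so I looked again.
- **Beakers:** the medium is inside the large and the small inside the medium, all upright.
- **Start button:** I pressed it last.
    - The first, flat press stopped after about 2.5 mm because the closed fingertips landed on the ring.
    - A tilted press with both fingers stopped at about 4 mm by my geometry.
    - I repeated it with one finger, tilted. While I released it, the force curve showed about 5.8 mm of travel and the specified 5 N at the stop, so I take it as fully down.
    - That disagrees with the 4.4 to 4.8 mm I get from the fingertip geometry; both are beyond the 4 mm needed.

The clip's foot measured about 2.8 mm off the slot axis, so I aimed by the tines and posts instead. The last pictures show the bottle, screwdriver, tape roll and green look-alikes where they were. I saw nothing knocked aside during the run.

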